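Zero the check scale and load the gas canisters

ROBOT

A 7-joint arm with a two-finger parallel gripper is mounted at the origin on the work surface. World frame = base frame: x ahead of the robot, y to its left, z up, the work surface at z = 0. Lengths are in m, angles in rad, forces in N, time in s.
With the tool pointing down it reaches from about 0.35 to 0.9 m from the base axis. Payload 8.1 kg.
Tool frame: the origin (TCP) lies between the finger pads; the fingertips stand tip_extent ahead of it and the grasp point (between the pads) is the TCP (tip_extent is the distance from the TCP to the fingertips, in m); z points along the fingers, y is the line along which they close (so a half turn about z gives the same grasp; the last joint's range is limited). The gripper opens to 85 mm and grips with 20 to 120 N. Pads are 22 mm wide; open, the fingers measure 114 mm over their backs; the gripper's body (76 mm by 85 mm) begins 54 mm behind the grasp point. The pads swing forward as they close: fully open they stand 13 mm farther back than shut.
Start: joints at [-1.433, 0.434, 0.025, 1.573, -0.012, 1.134, -0.075], TCP at [0.149, 0.607, 0.25] pointing down, gripper open.
Joint ranges: [-2.62, 2.62], [-0.44, 2.09], [-1.27, 1.32], [0.08, 2.57], [-1.32, 4.46], [0.12, 2], [-2.74, 2.74]. Speed limits (rad/s): [2.22, 2.22, 3.01, 3.01, 3.14, 3.14, 3.14].

INTERFACE

Orientations are given as a unit quaternion [w, x, y, z].
In Python, from bench import sense, snapshot, calibration, close_job, tip_extent gives the robot as it stands. The module is installed in compiled form; this text tells all that it offers.
- The arm moves only by the shell command python3 -m pendant 'ROWS' [FORCE]. ROWS is JSON, a list of rows, each an object with "hand": the gripper command: -1 is shut, 1 is fully open, values between are in proportion; "offset": the shift along the tool's x, y, z in m, a list of three; "twist": the turn about the tool's z in degrees. In form: [{"hand": hand, "offset": [dx, dy, dz], "twist": twist}, ...]. A call has 1 to 5 rows; each row shifts and turns the commanded pose from where the row before left it, along the tool's axes as they then stand; what a row does not reach is not made up. A row lasts 1/12 s, in which the tool goes at most 41.7 mm and 7.16 degrees, less where a joint would pass 70% of its speed; a pose out of reach is approached as far as the arm can. A call is refused whole if a number of a shift passes 0.0417 or a number of a turn 7.16, either way. A call with a gripper value outside its range is refused whole. The fingers move at their own pace and stop on an object; FORCE is the grip in N (left out, the last holds). Time passes only in rows, so rows that do not move let the fingers close. It gives the time, the measured TCP pose, the force, the opening and the grip force at its end, in the units of the state.
- sense(): the state, without advancing time (a new reading comes with each control period).
- snapshot(name): name is "side" or "top" or "wrist"; returns (picture, depth): 400x640x3 uint8, red, green, blue; 400x640 float32, m along the optical axis (not along the pixel's ray), 0 where there is no reading.
- calibration(name): a dict with "intrinsics" (3x3 intrinsics, pixels), "T" (4x4, takes a point from camera to world coordinates). Camera axes: x right, y down, z forward; pixel columns grow to the right and rows downward; lengths in m; the calibration is good to about 2 mm. A picture is of the moment at which its call begins: read the wrist's pose just before it. calibration takes no time and is no camera call; for the wrist camera it gives the pose at the moment of the call.
- close_job(): hands the job in; it is judged then, once.
The state is a dict: "time_s": time; "joints": joint angles; "qvel": joint speeds; "joint_efforts": joint torques, N m; "ee_pos": TCP position; "eef_rot": TCP orientation; "contact_force": force on the tool from outside, world axes, zero at the start; "ft_torque": the same for the moment, N m; "width": opening from 0.0 (shut) to 1.0 (fully open); "gripper_force": force on a finger pad.
Only numpy, scipy, OpenCV 4.12 (cv2) and the standard library are available. Lean on these libraries where they do the work, as an engineer would, in place of code of your own. Each camera call takes 0.05 s, during which the arm holds its last target. There are 200 camera calls.

TASK

Weigh-in of a batch of gas canisters: lift the counterweighted hold-down bar of the weighing cradle over until it rests fully open by itself, and then, with the cradle still empty, zero the scale by pressing the recessed button of the indicator right down with the stylus. Then lay every canister on the bench flat in a lane of the cradle, one per lane, and, once all are in, lower the hold-down bar fully shut over them. Finish with the stylus hanging back in its stand, and leave the other things on the bench where they are.

Things in the scene. Friction and masses are not known exactly. Their poses are not given: they have to be found in the camera images.
- cradle: weighing cradle, fixed: aluminium platform 190 (own x) x 320 (y) mm, top 20 mm above the bench, with 4 open lanes along own x, 75 mm apart, 65 mm wide. Ribs 14 mm high part the lanes only at |x| = 40 to 70 mm; end stops 14 mm high leave 152 mm. Posts 105 mm high at the rear corners (x +95, y +-163). Origin: its centre, on the bench; own x points away from the robot at yaw 0
- lane0 (a point): centre of lane 0 of the cradle, on the platform's top face (20 mm above the bench); lane 0 is at the cradle's own y = -112.5 mm, lane 3 at +112.5; axes as the cradle's. A canister properly in a lane has its axis along the lane and its origin 23 mm above this face, less than 25 mm from this point along the lane
- lane1 (a point): centre of lane 1 of the cradle, on the platform's top face (20 mm above the bench); lane 0 is at the cradle's own y = -112.5 mm, lane 3 at +112.5; axes as the cradle's. A canister properly in a lane has its axis along the lane and its origin 23 mm above this face, less than 25 mm from this point along the lane
- lane2 (a point): centre of lane 2 of the cradle, on the platform's top face (20 mm above the bench); lane 0 is at the cradle's own y = -112.5 mm, lane 3 at +112.5; axes as the cradle's. A canister properly in a lane has its axis along the lane and its origin 23 mm above this face, less than 25 mm from this point along the lane
- lane3 (a point): centre of lane 3 of the cradle, on the platform's top face (20 mm above the bench); lane 0 is at the cradle's own y = -112.5 mm, lane 3 at +112.5; axes as the cradle's. A canister properly in a lane has its axis along the lane and its origin 23 mm above this face, less than 25 mm from this point along the lane
- bail (a joint): angle of the hold-down bar, rad: 0 = shut (level over the lanes), 1.85 = fully open against its stop, leaning back past upright. U-shaped steel frame with counterweights behind its hinge: below about 0.9 it falls shut, beyond it falls open; about 1 N at the handle moves it. Turns about the cradle's own y. Shut, a second bar passes 9 mm above the canisters, blocking the lanes
- bar_grip (a point): middle of the round handle bar, 12 mm in diameter, 344 mm long along the cradle's own y, free all round: it can be pinched from above and turns in the grip; 200 mm from the hinge line. Shut: 90 mm above the bench, 105 mm in front of (own -x) the cradle's origin; open: about 280 mm up, behind the hinge
- bar_hinge (a point): point on the hinge line of the hold-down bar at the middle of the cradle's width: 95 mm behind (own +x of) the cradle's origin, 90 mm above the bench; axes as the cradle's
- indicator: grey scale indicator box, fixed, 110 x 110 x 50 mm high, with a dark display, three flat dummy keys (not to be pressed) and one deep round well in its top face with the zero button inside. Origin at the middle of its underside
- button_well (a point): centre of the mouth of the round well in the indicator's top face, 50 mm above the bench; the well is 18 mm in diameter, goes straight down; too narrow for fingertips. A white spring button of 13 mm diameter fills it, its face 8 mm below the mouth when up
- zero_button (a joint): travel of the zero button, m: 0 = up, 0.005 = right down; pressed vertically downwards; counts as pressed beyond 0.0035; fully down takes about 4 N, and it springs back
- stand: stylus stand, fixed: small bracket with a 65 x 65 mm aluminium top plate 12 mm thick, its top face 85 mm above the bench, with one vertical through hole of 18 mm diameter at its centre. Origin at the middle of its underside, under the hole; open below the plate but for a base plate 8 mm thick and a back wall at own +x
- stylus: stylus hanging upright in the stand by its collar; 136 mm long, 80 g. From the tip up: tip 6 mm in diameter to 30 mm, shank 12 mm to 70 mm, black collar 30 mm in diameter from 70 to 76 mm, round aluminium grip 16 mm in diameter from 76 to 136 mm. Origin at the tip's end, own z up along it. In the stand the tip is 15 mm above the bench, the collar flat on the plate
- stylus_tip (a point): the lower end of the stylus (same point as the body's origin)
- can0: gas canister lying on its side, 124 mm long, 0.3 kg, maybe absent: aluminium cylinder 40 mm in diameter, six-sided rubber guards (46 mm across flats, 53 over corners, 16 long) at x = -54 and +42 mm stop it rolling, bare between them (grip there from above); brass valve at +x. Origin on its axis, mid-length, 23 mm above what it lies on; own x along it; any of 6 flats down
- can1: gas canister lying on its side, 124 mm long, 0.3 kg, maybe absent: aluminium cylinder 40 mm in diameter, six-sided rubber guards (46 mm across flats, 53 over corners, 16 long) at x = -54 and +42 mm stop it rolling, bare between them (grip there from above); brass valve at +x. Origin on its axis, mid-length, 23 mm above what it lies on; own x along it; any of 6 flats down
- can2: gas canister lying on its side, 124 mm long, 0.3 kg, maybe absent: aluminium cylinder 40 mm in diameter, six-sided rubber guards (46 mm across flats, 53 over corners, 16 long) at x = -54 and +42 mm stop it rolling, bare between them (grip there from above); brass valve at +x. Origin on its axis, mid-length, 23 mm above what it lies on; own x along it; any of 6 flats down
- can3: gas canister lying on its side, 124 mm long, 0.3 kg, maybe absent: aluminium cylinder 40 mm in diameter, six-sided rubber guards (46 mm across flats, 53 over corners, 16 long) at x = -54 and +42 mm stop it rolling, bare between them (grip there from above); brass valve at +x. Origin on its axis, mid-length, 23 mm above what it lies on; own x along it; any of 6 flats down
- check_weight: steel check weight 57 mm high, 44 mm in diameter; leave it alone. Origin under its centre
- spanner: steel spanner 190 mm long; leave it alone
- tape_roll: tape roll 84 mm in diameter, 48 mm high; leave it alone
- valve_cap: white plastic valve cap 38 mm in diameter, 43 mm high; leave it alone
- mug: blue mug 82 mm in diameter, 95 mm high; leave it alone

How it is judged:
By the outcome, as a careful person would: the job done as asked, in the order asked, and still so for the second after the job is handed in, with the robot touching nothing.
Of can0, can1, can2, can3 only 2 to 4 are there at a start; the rules pass over those that are not, and their reading is None.
At some moment in a run one of can0, can1, can2, can3 may be knocked a few centimetres aside while the robot is not near it.
It also fails if it takes over 210 s, if anything falls off the work surface, if the arm or the gripper's body presses on something with over 40 N, if the wrist force passes 120 N, or if a joint passes its speed limit or range.

## Working session

There is one attempt and no reset: what is moved stays moved. The work goes in short steps, Python scripts to look and compute and a shell command to move; the robot and the scene stay as the last step left them, time stands still between calls to the robot, and variables do not carry over. Pictures are saved under pics/ and viewed, at most 14 in all, crops included, and the job is handed in when it is done.

```bash
mkdir -p pics; cat > h.py <<'E'
import numpy as np, cv2, sys
from bench import sense, snapshot, calibration, close_job, tip_extent
from scipy.spatial.transform import Rotation as R
def snap(name, tag):
    c=calibration(name); im,d=snapshot(name)
    np.savez(f'pics/{tag}.npz',im=im,d=d,K=c['intrinsics'],T=c['T'])
    cv2.imwrite(f'pics/{tag}.png',im[:,:,::-1]); return im,d,c
def load(tag): return np.load(f'pics/{tag}.npz')
def pts(z):
    K=z['K'];T=z['T'];d=z['d'];v,u=np.mgrid[:d.shape[0],:d.shape[1]]
    P=np.stack([(u-K[0,2])/K[0,0]*d,(v-K[1,2])/K[1,1]*d,d],-1)
    return P@T[:3,:3].T+T[:3,3]
def proj(z,p):
    K=z['K'];T=z['T'];q=T[:3,:3].T@(np.array(p)-T[:3,3]);return (K@q)[:2]/q[2]
def rayz(z,u,v,h):
    K=z['K'];T=z['T'];r=T[:3,:3]@np.array([(u-K[0,2])/K[0,0],(v-K[1,2])/K[1,1],1]);o=T[:3,3]
    return o+r*(h-o[2])/r[2]
def tool():
    s=sense();w=s['eef_rot'];M=R.from_quat([w[1],w[2],w[3],w[0]]).as_matrix();return np.array(s['ee_pos']),M,s
def to(p):
    x,M,s=tool();d=M.T@(np.array(p)-x)
    yaw=np.degrees(np.arctan2(M[1,1],M[0,1]))
    print('t',round(s['time_s'],2),'pos',x.round(4),'yaw_y',yaw.round(1),'tilt',M[:,2].round(3),'offset',d.round(4))
E
python3 - <<'E'
from h import *
for n in('top','side'):
    snap(n,n+'0')
    z=load(n+'0');print(n,z['T'].round(3).tolist(),z['K'].round(1).tolist())
p,M,s=tool();print(tip_extent,p,M.round(3),{k:np.round(v,2) for k,v in s.items()})
E
```

```text
top [[-0.002, -0.981, 0.192, 0.22], [-1.0, -0.0, -0.015, 0.008], [0.015, -0.192, -0.981, 1.369], [0.0, 0.0, 0.0, 1.0]] [[417.7, 0.0, 317.5], [0.0, 417.7, 201.5], [0.0, 0.0, 1.0]]
side [[-0.921, -0.196, 0.337, -0.035], [-0.39, 0.455, -0.8, 1.239], [0.004, -0.868, -0.496, 0.841], [0.0, 0.0, 0.0, 1.0]] [[457.8, 0.0, 320.5], [0.0, 457.8, 207.3], [0.0, 0.0, 1.0]]
0.019 [0.14901259 0.60655291 0.24961268] [[-0.971  0.239 -0.   ]
 [ 0.239  0.971 -0.001]
 [-0.    -0.001 -1.   ]] {'time_s': np.float64(0.1), 'joints': array([-1.43,  0.44,  0.03,  1.57, -0.01,  1.13, -0.08]), 'qvel': array([ 0., -0., -0., -0.,  0.,  0., -0.]), 'joint_efforts': array([ 0.000e+00, -6.718e+01,  1.030e+00, -3.169e+01,  2.000e-02,
        1.000e-02, -0.000e+00]), 'ee_pos': array([0.15, 0.61, 0.25]), 'eef_rot': array([-0.  ,  0.12,  0.99, -0.  ]), 'contact_force': array([-0.01,  0.54, -0.89]), 'ft_torque': array([-0.02, -0.03, -0.03]), 'gripper_force': np.float64(0.0), 'width': np.float64(0.99)}
```

View pics/top0.png

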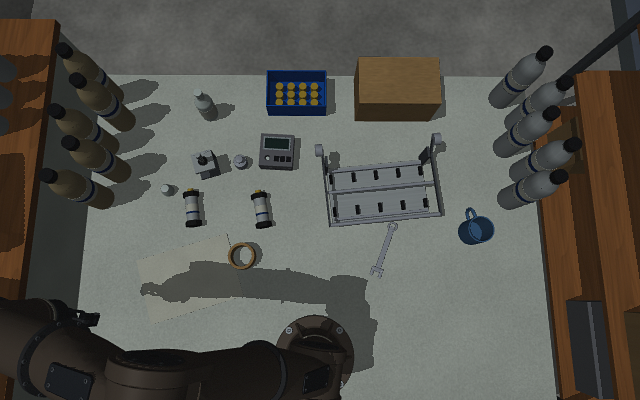

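View pics/side0.png

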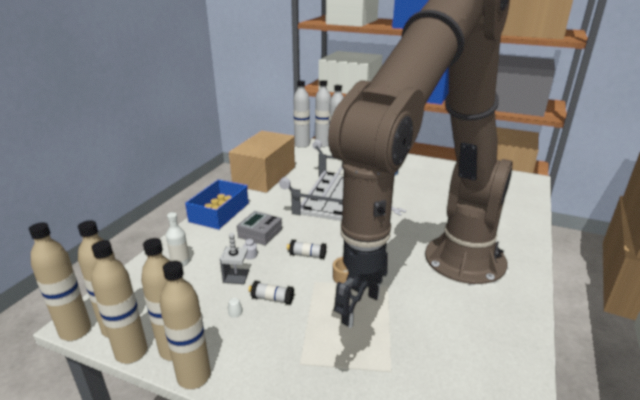

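Top view: cradle about (383,193), bar shut; indicator (278,152), stand (205,162), cans at (194,208) and (262,208), check weight (240,160), cap (168,189), tape (242,256), spanner (385,250), mug (476,228). I'll enlarge the region.

```bash
python3 - <<'E'
from h import *
z=load('top0');im=z['im'][:,:,::-1]
a=cv2.resize(im[125:235,150:310],None,fx=5,fy=5,interpolation=cv2.INTER_CUBIC);cv2.imwrite('pics/a.png',a)
b=cv2.resize(im[125:235,305:455],None,fx=5,fy=5,interpolation=cv2.INTER_CUBIC);cv2.imwrite('pics/b.png',b)
E
```

```text
(no output)
```

View pics/a.png

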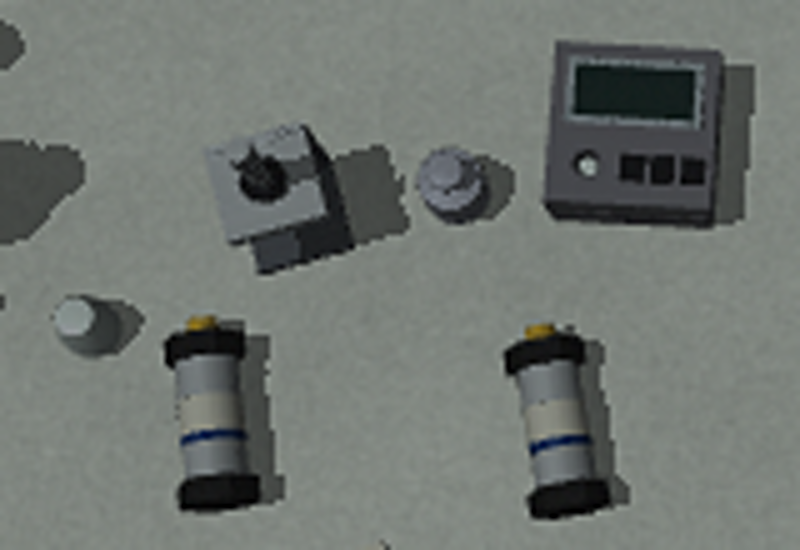

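View pics/b.png

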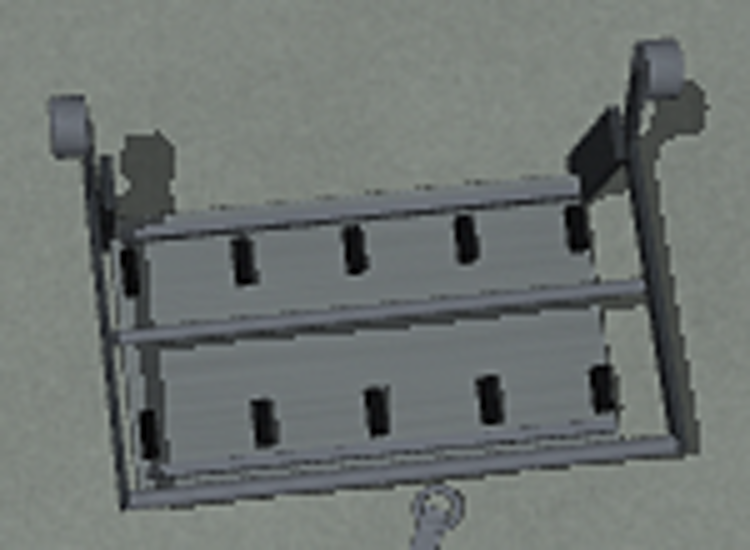

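```bash
cat >> h.py <<'E'
def crop(z,x,y,ox,oy,h,s=5): return rayz(z,(x+.5)/s-.5+ox,(y+.5)/s-.5+oy,h)
E
python3 - <<'E'
from h import *
z=load('top0');P=pts(z)
B=lambda x,y,h:crop(z,x,y,305,125,h)
A=lambda x,y,h:crop(z,x,y,150,125,h)
l,r=B(127,500,.09),B(685,448,.09);print('handle',l,r,np.linalg.norm(r-l),(l+r)/2)
bk=[B(*p,.034) for p in[(130,272),(245,261),(356,250),(466,239),(577,228)]]
fr=[B(*p,.034) for p in[(148,433),(264,422),(377,411),(489,399),(602,388)]]
c=np.mean(bk+fr,0);y=(np.polyfit(range(5),np.array(bk)[:,:2],1)[0]+np.polyfit(range(5),np.array(fr)[:,:2],1)[0])/2
print('cradle',c,'pitch',np.linalg.norm(y),'yaw',np.degrees(np.arctan2(y[0],-y[1])),'fr-bk',np.linalg.norm(np.mean(bk,0)-np.mean(fr,0)))
for n,h in(('well',.042),):print(n,A(587,165,h))
ci=[(205,150),(302,125),(327,215),(230,243)];q=[A(*p,.085) for p in ci];print('stand',np.mean(q,0),[np.linalg.norm(q[i]-q[i-1]).round(4) for i in range(4)])
print('stylus dark',A(262,180,.12),A(262,180,.167))
for a,b in(((204,348),(218,492)),((545,352),(568,497))):
    v,w=A(*a,.023),A(*b,.023);d=v-w;print('can',v,w,'len',np.linalg.norm(d),'org',w+d*54/96,'yaw',np.degrees(np.arctan2(d[1],d[0])))
    print(P[int(a[1]/5+125),int(a[0]/5+150)],P[int((a[1]+b[1])/10+125),int((a[0]+b[0])/10+150)])
# 3d-based tops
for n,a in(('stand',(225,200)),('ind',(610,145)),('stylus',(262,180))):print(n,P[int(a[1]/5+125),int(a[0]/5+150)].round(3))
d=P.reshape(-1,3);m=(abs(d[:,2]-.167)<.05)&(abs(d[:,0]-q[0][0])<.07)&(abs(d[:,1]-q[0][1])<.08)&(d[:,2]>.11);print(d[m].round(3)[:40])
E
```

```text
handle [ 0.39726498 -0.05053885  0.09      ] [ 0.42979888 -0.39883464  0.09      ] 0.349811962187167 [ 0.41353193 -0.22468674  0.09      ]
cradle [ 0.5176755  -0.21080707  0.034     ] pitch 0.074553362503464 yaw 5.818171373954131 fr-bk 0.10847619502779597
well [0.62688766 0.15346715 0.042     ]
stand [0.60134106 0.35228909 0.085     ] [np.float64(0.0641), np.float64(0.0631), np.float64(0.0624), np.float64(0.063)]
stylus dark [0.59288951 0.34547537 0.12      ] [0.57885551 0.3327663  0.167     ]
can [0.50727768 0.40383781 0.023     ] [0.41195729 0.3895095  0.023     ] len 0.09639126791100966 org [0.46557501 0.39756917 0.023     ] yaw 8.54855018839833
[0.50355881 0.39912576 0.04350954] [0.45420539 0.38975404 0.04432758]
can [0.50474782 0.18047788 0.023     ] [0.40860629 0.16322753 0.023     ] len 0.0976768538163293 org [0.4626859  0.17293085 0.023     ] yaw 10.172148403090597
[0.49880952 0.17559002 0.05106621] [0.45451458 0.16910007 0.04278581]
stand [0.588 0.376 0.086]
ind [0.637 0.137 0.048]
stylus [0.597 0.351 0.101]
[[0.608 0.36  0.15 ]
 [0.606 0.355 0.156]
 [0.607 0.353 0.152]
 [0.608 0.351 0.149]
 [0.608 0.348 0.149]
 [0.605 0.36  0.15 ]
 [0.605 0.357 0.15 ]
 [0.605 0.353 0.15 ]
 [0.605 0.351 0.149]
 [0.605 0.348 0.149]
 [0.606 0.346 0.144]
 [0.601 0.359 0.151]
 [0.602 0.357 0.148]
 [0.602 0.354 0.148]
 [0.601 0.35  0.151]
 [0.602 0.347 0.149]
 [0.604 0.346 0.144]
 [0.598 0.359 0.15 ]
 [0.598 0.356 0.15 ]
 [0.598 0.353 0.152]
 [0.598 0.35  0.15 ]
 [0.598 0.347 0.15 ]
 [0.601 0.347 0.14 ]
 [0.605 0.347 0.128]
 [0.596 0.357 0.147]
 [0.595 0.353 0.151]
 [0.595 0.35  0.151]
 [0.597 0.349 0.144]
 [0.599 0.347 0.139]
 [0.601 0.346 0.131]
 [0.604 0.346 0.121]
 [0.596 0.356 0.139]
 [0.596 0.353 0.138]
 [0.596 0.35  0.138]
 [0.598 0.349 0.131]
 [0.6   0.348 0.124]
 [0.597 0.357 0.122]
 [0.596 0.353 0.128]
 [0.598 0.351 0.122]
 [0.598 0.348 0.122]]
```

```bash
A='x'; python3 -m pendant '[{"hand":0.2,"offset":[-0.035,-0.017,0],"twist":0},{"hand":0.2,"offset":[-0.035,-0.017,0],"twist":0},{"hand":0.2,"offset":[-0.035,-0.017,0],"twist":0},{"hand":0.2,"offset":[-0.035,-0.017,0],"twist":0},{"hand":0.2,"offset":[-0.035,-0.017,0],"twist":0}]' 40
python3 -m pendant '[{"hand":0.2,"offset":[-0.035,-0.017,0],"twist":0},{"hand":0.2,"offset":[-0.035,-0.017,0],"twist":0},{"hand":0.2,"offset":[-0.035,-0.017,0],"twist":0},{"hand":0.2,"offset":[-0.035,-0.017,0],"twist":0},{"hand":0.2,"offset":[-0.035,-0.017,0],"twist":0}]'
python3 -c "
from h import *
to([.413,-.223,.25])"
```

```text
time_s: 0.52
ee_pos: [0.2998, 0.4811, 0.25]
eef_rot: [-0.0, 0.12, 0.993, -0.0]
contact_force: [0.7, 1.2, -0.2]
width: 0.597
gripper_force: 0.0
time_s: 0.93
ee_pos: [0.4495, 0.3568, 0.2502]
eef_rot: [-0.0, 0.12, 0.993, -0.0]
contact_force: [0.3, 0.3, -0.0]
width: 0.602
gripper_force: 0.0
t 0.93 pos [0.4495 0.3568 0.2502] yaw_y 76.2 tilt [-0. -0. -1.] offset [-1.029e-01 -5.717e-01  3.000e-04]
```

```bash
for i in 1 2 3; do python3 -m pendant '[{"hand":0.2,"offset":[-0.0069,-0.0381,0],"twist":0},{"hand":0.2,"offset":[-0.0069,-0.0381,0],"twist":0},{"hand":0.2,"offset":[-0.0069,-0.0381,0],"twist":0},{"hand":0.2,"offset":[-0.0069,-0.0381,0],"twist":0},{"hand":0.2,"offset":[-0.0069,-0.0381,0],"twist":0}]'; done >/dev/null
for i in 1 2; do python3 -m pendant '[{"hand":0.2,"offset":[0,0,0],"twist":7.05},{"hand":0.2,"offset":[0,0,0],"twist":7.05},{"hand":0.2,"offset":[0,0,0],"twist":7.05},{"hand":0.2,"offset":[0,0,0],"twist":7.05},{"hand":0.2,"offset":[0,0,0],"twist":7.05}]'; done
python3 -c "
from h import *
to([.413,-.223,.09]);snap('top','top1');snap('wrist','w1')
a=np.vstack([load('top1')['im'],load('w1')['im']])[:,:,::-1];cv2.imwrite('pics/c.png',cv2.resize(a,None,fx=.75,fy=.75))"
```

```text
time_s: 2.6
ee_pos: [0.4123, -0.2213, 0.25]
eef_rot: [-0.0, 0.418, 0.908, -0.0]
contact_force: [-0.0, 0.3, -0.7]
width: 0.601
gripper_force: 0.0
time_s: 3.02
ee_pos: [0.4124, -0.2212, 0.2501]
eef_rot: [-0.0, 0.673, 0.739, -0.0]
contact_force: [-0.8, 0.1, -0.5]
width: 0.6
gripper_force: 0.0
t 3.02 pos [ 0.4124 -0.2212  0.2501] yaw_y 5.3 tilt [-0.  0. -1.] offset [-0.0019  0.0005  0.1601]
```

View pics/c.png

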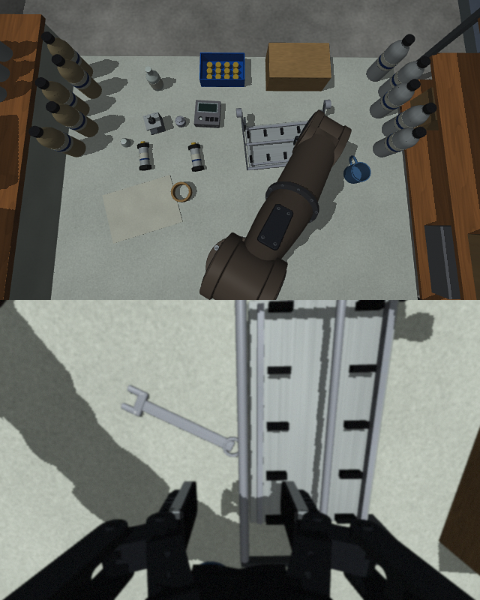

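Two canisters only; wrist view shows the handle bar running vertically between the open fingers (~(243,470)). Descend and pinch.

```bash
python3 -m pendant '[{"hand":0.2,"offset":[0,0,0.04],"twist":0},{"hand":0.2,"offset":[0,0,0.04],"twist":0},{"hand":0.2,"offset":[0,0,0.04],"twist":0},{"hand":0.2,"offset":[0,0,0.02],"twist":0},{"hand":0.2,"offset":[0,0,0.018],"twist":0}]' 25
python3 -m pendant '[{"hand":-1,"offset":[0,0,0],"twist":0},{"hand":-1,"offset":[0,0,0],"twist":0},{"hand":-1,"offset":[0,0,0],"twist":0},{"hand":-1,"offset":[0,0,0],"twist":0},{"hand":-1,"offset":[0,0,0],"twist":0}]'
python3 -m pendant '[{"hand":-1,"offset":[0,0,0],"twist":0},{"hand":-1,"offset":[0,0,0],"twist":0}]'
python3 -c "
from h import *
to([.413,-.223,.09])
for a in np.arange(0,1.86,.1):print(a.round(2),round(.2*np.sin(a),4),round(.2-.2*np.cos(a),4))"
```

```text
time_s: 3.53
ee_pos: [0.4113, -0.2208, 0.09]
eef_rot: [-0.001, 0.669, 0.743, -0.001]
contact_force: [0.8, 0.6, 0.8]
width: 0.598
gripper_force: 0.0
time_s: 3.95
ee_pos: [0.4168, -0.2213, 0.0945]
eef_rot: [0.003, 0.67, 0.743, 0.002]
contact_force: [8.6, 3.5, -0.6]
width: 0.13
gripper_force: 25.9
time_s: 4.12
ee_pos: [0.4168, -0.2213, 0.0946]
eef_rot: [0.003, 0.67, 0.743, 0.002]
contact_force: [9.3, 2.6, -1.1]
width: 0.127
gripper_force: 25.9
t 4.12 pos [ 0.4168 -0.2213  0.0946] yaw_y 5.9 tilt [ 0.008 -0.001 -1.   ] offset [-0.0013 -0.004   0.0046]
0.0 0.0 0.0
0.1 0.02 0.001
0.2 0.0397 0.004
0.3 0.0591 0.0089
0.4 0.0779 0.0158
0.5 0.0959 0.0245
0.6 0.1129 0.0349
0.7 0.1288 0.047
0.8 0.1435 0.0607
0.9 0.1567 0.0757
1.0 0.1683 0.0919
1.1 0.1782 0.1093
1.2 0.1864 0.1275
1.3 0.1927 0.1465
1.4 0.1971 0.166
1.5 0.1995 0.1859
1.6 0.1999 0.2058
1.7 0.1983 0.2258
1.8 0.1948 0.2454
```

```bash
python3 -m pendant '[{"hand":-1,"offset":[0,0.005,-0.02],"twist":0},{"hand":-1,"offset":[0,0.003,-0.0197],"twist":0},{"hand":-1,"offset":[0,0.0049,-0.0194],"twist":0},{"hand":-1,"offset":[0,0.0069,-0.0188],"twist":0},{"hand":-1,"offset":[0,0.0087,-0.018],"twist":0}]'
python3 -m pendant '[{"hand":-1,"offset":[0,0.0104,-0.017],"twist":0},{"hand":-1,"offset":[0,0.0121,-0.0159],"twist":0},{"hand":-1,"offset":[0,0.0137,-0.0147],"twist":0},{"hand":-1,"offset":[0,0.015,-0.0132],"twist":0},{"hand":-1,"offset":[0,0,0],"twist":0}]'
python3 -c "
from h import *
to([.413,-.223,.09])"
```

```text
time_s: 4.53
ee_pos: [0.4411, -0.2188, 0.1908]
eef_rot: [0.001, 0.671, 0.742, 0.001]
contact_force: [4.8, -1.1, -4.7]
width: 0.129
gripper_force: 25.1
time_s: 4.95
ee_pos: [0.493, -0.2135, 0.2536]
eef_rot: [0.001, 0.67, 0.742, 0.001]
contact_force: [-13.3, 4.2, 15.7]
width: 0.126
gripper_force: 26.4
t 4.95 pos [ 0.493  -0.2135  0.2536] yaw_y 5.8 tilt [ 0.002  0.    -1.   ] offset [-0.0013 -0.081   0.1634]
```

```bash
python3 -m pendant '[{"hand":-1,"offset":[0,0.0175,-0.0085],"twist":0},{"hand":-1,"offset":[0,0.0185,-0.0079],"twist":0},{"hand":-1,"offset":[0,0.0182,-0.0075],"twist":0},{"hand":-1,"offset":[0,0.019,-0.006],"twist":0},{"hand":-1,"offset":[0,0.0195,-0.0044],"twist":0}]'
python3 -m pendant '[{"hand":-1,"offset":[0,0.0199,-0.0024],"twist":0},{"hand":-1,"offset":[0,0.0199,-0.0004],"twist":0},{"hand":-1,"offset":[0,0.02,0.0016],"twist":0},{"hand":-1,"offset":[0,0.012,0.0025],"twist":0},{"hand":-1,"offset":[0,0,0],"twist":0}]'
python3 -c "
from h import *
to([.6168-.01+.2*np.sin(.23),-.19,.09+.2*np.cos(.23)])"
```

```text
time_s: 5.37
ee_pos: [0.5854, -0.2053, 0.2885]
eef_rot: [0.003, 0.671, 0.742, 0.002]
contact_force: [-0.8, -2.4, 5.0]
width: 0.126
gripper_force: 28.6
time_s: 5.78
ee_pos: [0.6587, -0.1976, 0.2845]
eef_rot: [0.003, 0.67, 0.742, 0.0]
contact_force: [2.9, -1.3, 4.7]
width: 0.128
gripper_force: 29.6
t 5.78 pos [ 0.6587 -0.1976  0.2845] yaw_y 5.9 tilt [ 0.005 -0.004 -1.   ] offset [ 0.0082 -0.0055 -0.0003]
```

```bash
python3 -m pendant '[{"hand":0.1,"offset":[0,0,0],"twist":0},{"hand":0.1,"offset":[0,0,0],"twist":0},{"hand":0.1,"offset":[0,0,0],"twist":0},{"hand":0.1,"offset":[0,0,-0.01],"twist":0},{"hand":0.1,"offset":[0,0,-0.02],"twist":0}]'
python3 -m pendant '[{"hand":0.1,"offset":[0,0,-0.03],"twist":0},{"hand":0.1,"offset":[0,0,-0.03],"twist":0},{"hand":0.1,"offset":[0,0,0],"twist":0}]'
python3 -c "
from h import *
snap('top','top2');z=load('top2');P=pts(z);d=P.reshape(-1,3)
to([.6015,.353,.2])"
for i in 1 2; do python3 -m pendant '[{"hand":0,"offset":[0.04,0,0],"twist":0},{"hand":0,"offset":[0.04,0,0],"twist":0},{"hand":0,"offset":[0.04,0,0],"twist":0},{"hand":0,"offset":[0.04,0,0],"twist":0},{"hand":0,"offset":[0.04,0,0],"twist":0}]'; done
python3 -c "
from h import *
to([.6015,.353,.2])
snap('top','top3');snap('wrist','w3')
a=np.vstack([load('top3')['im'],load('w3')['im']])[:,:,::-1];cv2.imwrite('pics/d.png',cv2.resize(a,None,fx=.75,fy=.75))"
```

```text
time_s: 6.2
ee_pos: [0.6541, -0.1962, 0.3109]
eef_rot: [-0.002, 0.671, 0.741, -0.001]
contact_force: [0.5, 0.7, -0.2]
width: 0.552
gripper_force: 0.0
time_s: 6.45
ee_pos: [0.6564, -0.1984, 0.3795]
eef_rot: [0.004, 0.671, 0.741, 0.002]
contact_force: [0.1, -0.7, 1.1]
width: 0.548
gripper_force: 0.0
t 6.5 pos [ 0.656  -0.1982  0.3766] yaw_y 5.7 tilt [ 0.006 -0.002 -1.   ] offset [ 0.5543 -0.0007  0.1753]
time_s: 6.92
ee_pos: [0.6345, 0.0037, 0.3718]
eef_rot: [-0.001, 0.671, 0.741, -0.0]
contact_force: [1.3, 1.2, -0.9]
width: 0.502
gripper_force: 0.0
time_s: 7.33
ee_pos: [0.6146, 0.2027, 0.3719]
eef_rot: [-0.0, 0.671, 0.741, -0.0]
contact_force: [0.9, 0.1, 0.3]
width: 0.502
gripper_force: 0.0
t 7.33 pos [0.6146 0.2027 0.3719] yaw_y 5.7 tilt [-0.001  0.    -1.   ] offset [0.1508 0.002  0.172 ]
```

View pics/d.png

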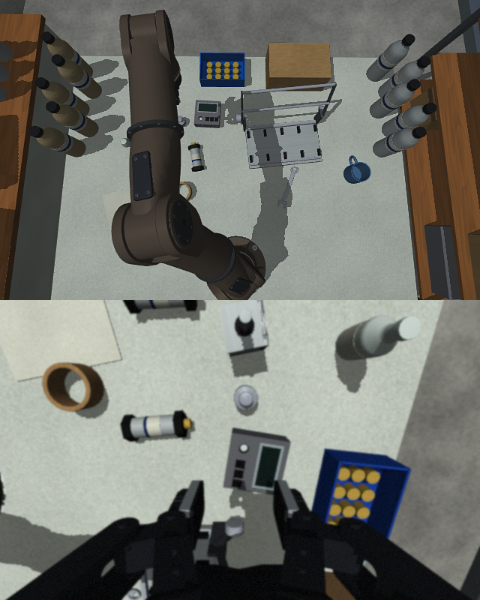

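Bail rests open (bars upright at ~(285,95)); stylus seen at (243,325). Proceed to the stylus.

```bash
python3 -m pendant '[{"hand":0.2,"offset":[0.038,0.0005,0],"twist":0},{"hand":0.2,"offset":[0.038,0.0005,0],"twist":0},{"hand":0.2,"offset":[0.038,0.0005,0],"twist":0},{"hand":0.2,"offset":[0.0368,0.0005,0],"twist":0},{"hand":0.2,"offset":[0,0,0.03],"twist":0}]'
python3 -m pendant '[{"hand":0.2,"offset":[0,0,0.04],"twist":0},{"hand":0.2,"offset":[0,0,0.04],"twist":0},{"hand":0.2,"offset":[0,0,0.03],"twist":0},{"hand":0.2,"offset":[0,0,0],"twist":0}]'
python3 -c "
from h import *
to([.6015,.353,.127])
snap('wrist','w4');z=load('w4');d=pts(z).reshape(-1,3)
m=(abs(d[:,2]-.15)<.006)&(abs(d[:,0]-.6)<.025)&(abs(d[:,1]-.353)<.025);print(m.sum(),d[m].mean(0),d[m].min(0),d[m].max(0))
m=(abs(d[:,2]-.091)<.004)&(abs(d[:,0]-.6)<.04)&(abs(d[:,1]-.353)<.04);print(m.sum(),d[m].mean(0))
cv2.imwrite('pics/w4.png',z['im'][:,:,::-1])"
```

```text
time_s: 7.85
ee_pos: [0.6016, 0.3617, 0.3454]
eef_rot: [-0.001, 0.667, 0.745, 0.004]
contact_force: [-0.2, 2.0, -0.8]
width: 0.602
gripper_force: 0.0
time_s: 8.18
ee_pos: [0.5989, 0.3498, 0.2248]
eef_rot: [-0.002, 0.671, 0.741, -0.006]
contact_force: [-0.9, -0.5, -1.0]
width: 0.603
gripper_force: 0.0
t 8.18 pos [0.5989 0.3498 0.2248] yaw_y 5.7 tilt [-0.01  -0.006 -1.   ] offset [0.0034 0.004  0.0978]
539 [0.60627636 0.3559602  0.15042749] [0.59872023 0.34732546 0.14411358] [0.61402537 0.36314863 0.15332929]
574 [0.60560369 0.36002017 0.09080867]
```

View pics/w4.png

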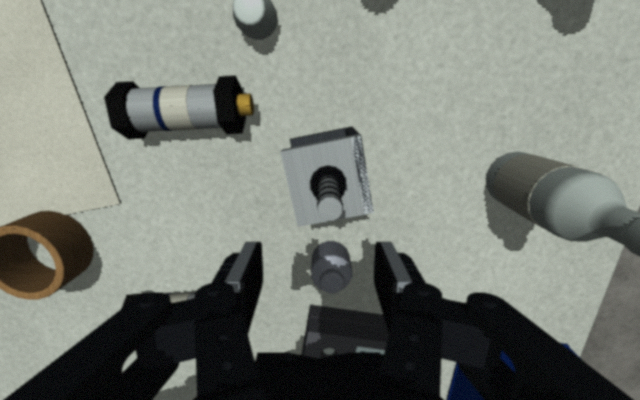

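Wrist view: stylus grip top at (330,208), slightly to the finger-side; arm was still settling, so I remeasure at rest.

```bash
python3 -m pendant '[{"hand":0.2,"offset":[0,0,0],"twist":0},{"hand":0.2,"offset":[0,0,0],"twist":0},{"hand":0.2,"offset":[0,0,0],"twist":0},{"hand":0.2,"offset":[0,0,0],"twist":0}]' 
cat >> h.py <<'E'
def sty(tag,xy=(.603,.353)):
    snap('wrist',tag);z=load(tag);d=pts(z).reshape(-1,3)
    m=(abs(d[:,2]-.151)<.004)&(np.hypot(d[:,0]-xy[0],d[:,1]-xy[1])<.025);q=d[m];print(m.sum(),np.median(q,0),q.min(0),q.max(0))
E
python3 -c "
from h import *
to([.6015,.353,.127]);sty('w5');to([.6015,.353,.127])"
```

```text
time_s: 8.57
ee_pos: [0.6038, 0.3514, 0.2342]
eef_rot: [0.0, 0.671, 0.741, 0.002]
contact_force: [-0.5, 0.2, -0.3]
width: 0.6
gripper_force: 0.0
t 8.57 pos [0.6038 0.3514 0.2342] yaw_y 5.7 tilt [ 0.003  0.002 -1.   ] offset [ 0.0017 -0.0024  0.1072]
450 [0.60632154 0.35562257 0.15087817] [0.59890355 0.34739053 0.14717294] [0.61383677 0.36301538 0.15273614]
t 8.62 pos [0.6035 0.3514 0.2337] yaw_y 5.7 tilt [ 0.002  0.001 -1.   ] offset [ 0.0017 -0.0021  0.1067]
```

```bash
python3 -m pendant '[{"hand":0.2,"offset":[0.004,0.001,0.03],"twist":0},{"hand":0.2,"offset":[0,0,0.03],"twist":0},{"hand":0.2,"offset":[0,0,0.03],"twist":0},{"hand":0.2,"offset":[0,0,0.016],"twist":0},{"hand":0.2,"offset":[0,0,0],"twist":0}]' 
python3 -m pendant '[{"hand":0.2,"offset":[0,0,0],"twist":0},{"hand":-1,"offset":[0,0,0],"twist":0},{"hand":-1,"offset":[0,0,0],"twist":0},{"hand":-1,"offset":[0,0,0],"twist":0},{"hand":-1,"offset":[0,0,0],"twist":0}]' 40
python3 -m pendant '[{"hand":-1,"offset":[0,0,0],"twist":0},{"hand":-1,"offset":[0,0,0],"twist":0},{"hand":-1,"offset":[0,0,0],"twist":0},{"hand":-1,"offset":[0,0,0],"twist":0},{"hand":-1,"offset":[0,0,0],"twist":0}]'
python3 -c "
from h import *
to([.6015,.353,.127])"
```

```text
time_s: 9.03
ee_pos: [0.6014, 0.3547, 0.1224]
eef_rot: [-0.001, 0.671, 0.741, -0.003]
contact_force: [-1.3, -0.1, -0.3]
width: 0.598
gripper_force: 0.0
time_s: 9.45
ee_pos: [0.6045, 0.3557, 0.1279]
eef_rot: [0.0, 0.671, 0.741, 0.001]
contact_force: [0.5, 0.3, 6.8]
width: 0.178
gripper_force: 38.9
time_s: 9.87
ee_pos: [0.6045, 0.3557, 0.1279]
eef_rot: [0.0, 0.671, 0.741, 0.001]
contact_force: [-0.1, -0.2, 7.1]
width: 0.175
gripper_force: 39.0
t 9.87 pos [0.6045 0.3557 0.1279] yaw_y 5.7 tilt [ 0.002  0.002 -1.   ] offset [-0.0024 -0.0032  0.0009]
```

```bash
python3 -m pendant '[{"hand":-1,"offset":[0,0,-0.01],"twist":0},{"hand":-1,"offset":[0,0,-0.02],"twist":0},{"hand":-1,"offset":[0,0,-0.03],"twist":0},{"hand":-1,"offset":[0,0,-0.03],"twist":0},{"hand":-1,"offset":[0,0,-0.03],"twist":0}]'
python3 -m pendant '[{"hand":-1,"offset":[0,0,0],"twist":0},{"hand":-1,"offset":[0,0,0],"twist":0},{"hand":-1,"offset":[0,0,0],"twist":0},{"hand":-1,"offset":[0,0,0],"twist":0}]'
python3 -c "
from h import *
to([.630,.156,.25])
for t in('w3','top0'):
    z=load(t);u,v=proj(z,[.628,.155,.042]);P=pts(z);print(t,u,v)
    r=14 if t=='w3' else 4
    g=z['im'][int(v)-r:int(v)+r+1,int(u)-r:int(u)+r+1].mean(2);n,l,st,c=cv2.connectedComponentsWithStats((g>(130)).astype(np.uint8))
    for i in range(1,n):
        if st[i,4]>3: uu,vv=c[i]+[int(u)-r,int(v)-r];print(st[i],uu,vv,rayz(z,uu,vv,.042))
z=load('w3');a=cv2.resize(z['im'][160:270,285:405][:,:,::-1],None,fx=5,fy=5);b=load('top0')
snap('side','s6');s=load('s6');u,v=map(int,proj(s,[.6045,.3557,.16]));cc=cv2.resize(s['im'][v-55:v+55,u-30:u+30][:,:,::-1],None,fx=3.33,fy=5);
cv2.imwrite('pics/e.png',np.hstack([a,cc[:550]]));print(a.shape,cc.shape,u,v)"
```

```text
time_s: 10.28
ee_pos: [0.6032, 0.355, 0.248]
eef_rot: [0.0, 0.671, 0.741, -0.0]
contact_force: [0.3, 1.3, -1.3]
width: 0.178
gripper_force: 39.1
time_s: 10.62
ee_pos: [0.6027, 0.3552, 0.2449]
eef_rot: [-0.0, 0.671, 0.741, -0.001]
contact_force: [-0.2, -0.8, -0.8]
width: 0.174
gripper_force: 39.2
t 10.62 pos [0.6027 0.3552 0.2449] yaw_y 5.7 tilt [-0.002 -0.001 -1.   ] offset [-0.2009  0.0074 -0.005 ]
w3 323.43787748189385 196.1279028684843
[12 11  9  8 59] 324.79661016949154 196.45762711864407 [0.62995913 0.15473387 0.042     ]
top0 266.54176348008093 157.2751027733436
[4 4 3 3 8] 267.125 157.875 [0.62594459 0.1530359  0.042     ]
(550, 600, 3) (550, 200, 3) 230 230
```

View pics/e.png

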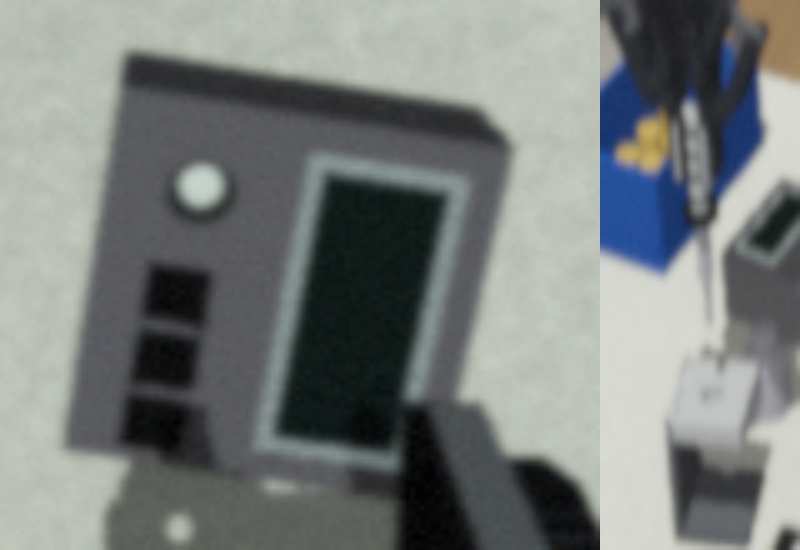

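```bash
python3 -m pendant '[{"hand":-1,"offset":[-0.04,0.0015,0],"twist":0},{"hand":-1,"offset":[-0.04,0.0015,0],"twist":0},{"hand":-1,"offset":[-0.04,0.0015,0],"twist":0},{"hand":-1,"offset":[-0.04,0.001,0],"twist":0},{"hand":-1,"offset":[-0.0415,0.001,0],"twist":0}]'
python3 -m pendant '[{"hand":-1,"offset":[0,0,0],"twist":0},{"hand":-1,"offset":[0,0,0],"twist":0},{"hand":-1,"offset":[0,0,0],"twist":0},{"hand":-1,"offset":[0,0,0],"twist":0}]'
python3 -c "
from h import *
z=load('s6');print('tip expected',proj(z,[.6027,.355,.132]),'seen 233,238.6', rayz(z,233,238.6,.132))
to([.629,.155,.163]);snap('side','s7');snap('top','t7');s=load('s7');u,v=map(int,proj(s,[.629,.155,.09]));a=cv2.resize(s['im'][v-50:v+50,u-40:u+40][:,:,::-1],None,fx=5,fy=5)
t=load('t7');cv2.imwrite('pics/f.png',a);print(u,v)"
```

```text
time_s: 11.08
ee_pos: [0.6293, 0.154, 0.245]
eef_rot: [-0.0, 0.671, 0.742, -0.001]
contact_force: [1.1, 1.1, -1.4]
width: 0.176
gripper_force: 39.2
time_s: 11.42
ee_pos: [0.6295, 0.1572, 0.2452]
eef_rot: [-0.001, 0.67, 0.742, -0.0]
contact_force: [-0.2, 0.5, -0.8]
width: 0.171
gripper_force: 39.2
tip expected [232.41281617 238.9778275 ] seen 233,238.6 [0.6022269  0.35273461 0.132     ]
t 11.42 pos [0.6295 0.1572 0.2452] yaw_y 5.8 tilt [-0.001  0.    -1.   ] offset [-0.0022 -0.0006  0.0822]
260 216
```

View pics/f.png

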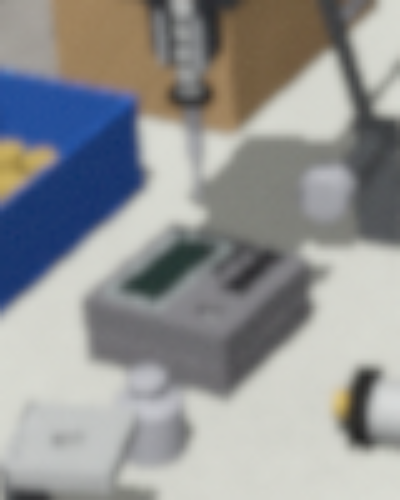

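```bash
python3 -m pendant '[{"hand":-1,"offset":[-0.002,0,0.03],"twist":0},{"hand":-1,"offset":[0,0,0.03],"twist":0},{"hand":-1,"offset":[0,0,0.014],"twist":0},{"hand":-1,"offset":[0,0,0],"twist":0},{"hand":-1,"offset":[0,0,0],"twist":0}]'
python3 -m pendant '[{"hand":-1,"offset":[0,0,0],"twist":0},{"hand":-1,"offset":[0,0,0],"twist":0},{"hand":-1,"offset":[0,0,0],"twist":0}]'
python3 -c "
from h import *
z=load('s7');print('well side',rayz(z,261.4,227.6,.046),'tip side',rayz(z,260-40+196/5,216-50+193/5,.132))
to([.629,.155,.150]);snap('side','s8');s=load('s8');u,v=map(int,proj(s,[.629,.155,.055]));a=cv2.resize(s['im'][v-35:v+25,u-40:u+40][:,:,::-1],None,fx=8,fy=8,interpolation=2);cv2.imwrite('pics/g.png',a);print(u,v)"
```

```text
time_s: 11.93
ee_pos: [0.6297, 0.1544, 0.1715]
eef_rot: [-0.0, 0.671, 0.742, -0.001]
contact_force: [-0.1, -0.1, -0.6]
width: 0.174
gripper_force: 39.3
time_s: 12.18
ee_pos: [0.6309, 0.1537, 0.1734]
eef_rot: [0.001, 0.671, 0.741, 0.001]
contact_force: [-0.3, -1.3, -0.0]
width: 0.18
gripper_force: 39.3
well side [0.6296972  0.15380509 0.046     ] tip side [0.63110093 0.15486817 0.132     ]
t 12.18 pos [0.6309 0.1537 0.1734] yaw_y 5.7 tilt [ 0.002  0.001 -1.   ] offset [ 0.0015 -0.0018  0.0234]
261 225
```

View pics/g.png

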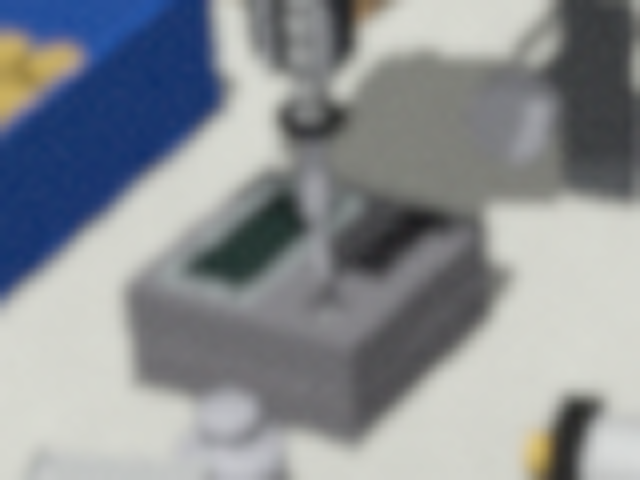

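The tip hovers just above the well mouth (~(328,302)), aligned. Press gently.

```bash
python3 -m pendant '[{"hand":-1,"offset":[0.0015,-0.0015,0],"twist":0},{"hand":-1,"offset":[0,0,0.006],"twist":0},{"hand":-1,"offset":[0,0,0.006],"twist":0},{"hand":-1,"offset":[0,0,0.003],"twist":0},{"hand":-1,"offset":[0,0,0.002],"twist":0}]'
python3 -m pendant '[{"hand":-1,"offset":[0,0,0.002],"twist":0},{"hand":-1,"offset":[0,0,0.001],"twist":0},{"hand":-1,"offset":[0,0,0],"twist":0},{"hand":-1,"offset":[0,0,0],"twist":0}]'
```

```text
time_s: 12.65
ee_pos: [0.628, 0.1547, 0.154]
eef_rot: [-0.0, 0.671, 0.741, -0.001]
contact_force: [-0.2, 0.6, -0.0]
width: 0.173
gripper_force: 39.3
time_s: 12.98
ee_pos: [0.6285, 0.1548, 0.1521]
eef_rot: [-0.0, 0.671, 0.741, 0.0]
contact_force: [-1.2, -0.0, 1.5]
width: 0.174
gripper_force: 39.4
```

```bash
for i in 1 2 3; do python3 -m pendant '[{"hand":-1,"offset":[0,0,0.0015],"twist":0},{"hand":-1,"offset":[0,0,0],"twist":0},{"hand":-1,"offset":[0,0,0],"twist":0}]' | egrep 'pos|contact'; done
```

```text
ee_pos: [0.6287, 0.1548, 0.1507]
contact_force: [-0.8, 0.1, 2.5]
ee_pos: [0.6289, 0.1548, 0.1496]
contact_force: [-1.7, -0.2, 7.2]
ee_pos: [0.6293, 0.1548, 0.1491]
contact_force: [-5.0, -0.4, 14.1]
```

Button bottomed (stiff 14 N). Withdraw and go back to the stand.

```bash
python3 -m pendant '[{"hand":-1,"offset":[0,0,-0.01],"twist":0},{"hand":-1,"offset":[0,0,-0.02],"twist":0},{"hand":-1,"offset":[0,0,-0.03],"twist":0},{"hand":-1,"offset":[0,0,-0.03],"twist":0},{"hand":-1,"offset":[0,0,-0.015],"twist":0}]' >/dev/null
python3 -m pendant '[{"hand":-1,"offset":[0,0,0],"twist":0},{"hand":-1,"offset":[0,0,0],"twist":0},{"hand":-1,"offset":[0,0,0],"twist":0}]' >/dev/null
python3 -c "
from h import *
to([.6045,.3557,.128])"
python3 -m pendant '[{"hand":-1,"offset":[0.04,-0.001,0],"twist":0},{"hand":-1,"offset":[0.04,-0.001,0],"twist":0},{"hand":-1,"offset":[0.04,-0.001,0],"twist":0},{"hand":-1,"offset":[0.04,-0.001,0],"twist":0},{"hand":-1,"offset":[0.04,-0.001,0],"twist":0}]' >/dev/null
python3 -m pendant '[{"hand":-1,"offset":[0,0,0],"twist":0},{"hand":-1,"offset":[0,0,0],"twist":0},{"hand":-1,"offset":[0,0,0],"twist":0},{"hand":-1,"offset":[0,0,0],"twist":0}]'
python3 -c "
from h import *
to([.6045,.3557,.128]);snap('side','s9')
s=load('s9');x,M,_=tool();print(proj(s,x-[0,0,.113]));u,v=map(int,proj(s,[.6045,.3557,.1]));a=cv2.resize(s['im'][v-35:v+35,u-40:u+40][:,:,::-1],None,fx=8,fy=8,interpolation=2);cv2.imwrite('pics/i.png',a);print(u,v)"
```

```text
t 14.4 pos [0.628  0.1549 0.2515] yaw_y 5.7 tilt [-0.001 -0.    -1.   ] offset [ 0.2021 -0.0032  0.1235]
time_s: 15.15
ee_pos: [0.604, 0.3514, 0.2517]
eef_rot: [0.0, 0.672, 0.741, -0.001]
contact_force: [-0.1, -0.9, -0.0]
width: 0.173
gripper_force: 39.2
t 15.15 pos [0.604  0.3514 0.2517] yaw_y 5.6 tilt [-0.001 -0.002 -1.   ] offset [0.0044 0.0011 0.1237]
[232.46004038 236.03925138]
232 248
```

View pics/i.png

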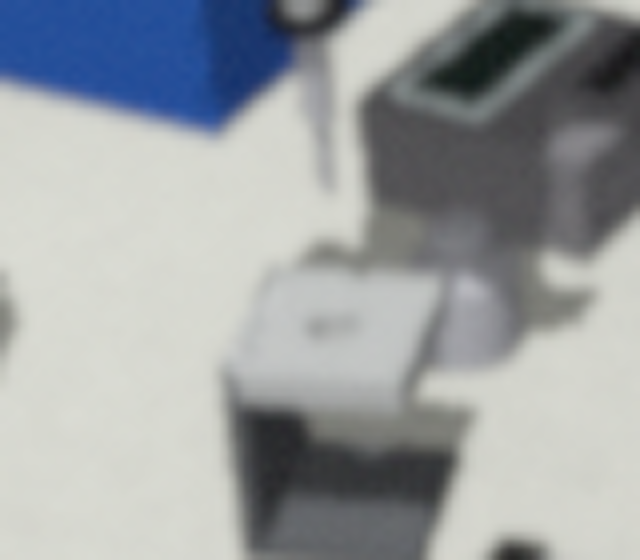

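Tip at (330,188), hole at (330,325): consistent with the stored position; correct 4 mm and lower.

```bash
python3 -m pendant '[{"hand":-1,"offset":[0.004,0.001,0],"twist":0},{"hand":-1,"offset":[0,0,0.015],"twist":0},{"hand":-1,"offset":[0,0,0.01],"twist":0},{"hand":-1,"offset":[0,0,0],"twist":0},{"hand":-1,"offset":[0,0,0],"twist":0}]'
python3 -m pendant '[{"hand":-1,"offset":[0,0,0],"twist":0},{"hand":-1,"offset":[0,0,0],"twist":0},{"hand":-1,"offset":[0,0,0],"twist":0}]'
python3 -c "
from h import *
to([.6045,.3557,.128])"
```

```text
time_s: 15.62
ee_pos: [0.604, 0.3568, 0.2269]
eef_rot: [-0.0, 0.671, 0.741, -0.001]
contact_force: [-0.1, 0.6, -1.7]
width: 0.176
gripper_force: 39.2
time_s: 15.87
ee_pos: [0.6046, 0.3574, 0.2282]
eef_rot: [0.0, 0.671, 0.741, 0.001]
contact_force: [-1.3, -0.1, -0.6]
width: 0.177
gripper_force: 39.2
t 15.87 pos [0.6046 0.3574 0.2282] yaw_y 5.7 tilt [ 0.001  0.001 -1.   ] offset [-0.0017 -0.0004  0.1002]
```

```bash
python3 -m pendant '[{"hand":-1,"offset":[-0.001,0,0.01],"twist":0},{"hand":-1,"offset":[0,0,0.01],"twist":0},{"hand":-1,"offset":[0,0,0.01],"twist":0},{"hand":-1,"offset":[0,0,0.01],"twist":0},{"hand":-1,"offset":[0,0,0],"twist":0}]' |egrep 'pos|cont'
python3 -m pendant '[{"hand":-1,"offset":[0,0,0.01],"twist":0},{"hand":-1,"offset":[0,0,0.01],"twist":0},{"hand":-1,"offset":[0,0,0.01],"twist":0},{"hand":-1,"offset":[0,0,0],"twist":0},{"hand":-1,"offset":[0,0,0],"twist":0}]' |egrep 'pos|cont'
```

```text
ee_pos: [0.6029, 0.356, 0.1842]
contact_force: [-0.0, -0.2, -0.5]
ee_pos: [0.6039, 0.3562, 0.1566]
contact_force: [0.5, -0.1, 0.3]
```

```bash
python3 -m pendant '[{"hand":-1,"offset":[0,0,0.01],"twist":0},{"hand":-1,"offset":[0,0,0.01],"twist":0},{"hand":-1,"offset":[0,0,0],"twist":0},{"hand":-1,"offset":[0,0,0],"twist":0},{"hand":-1,"offset":[0,0,0],"twist":0}]' |egrep 'pos|cont'
for i in 1 2; do python3 -m pendant '[{"hand":-1,"offset":[0,0,0.0035],"twist":0},{"hand":-1,"offset":[0,0,0],"twist":0},{"hand":-1,"offset":[0,0,0],"twist":0}]' |egrep 'pos|cont'; done
```

```text
ee_pos: [0.6044, 0.3564, 0.1375]
contact_force: [0.5, -1.1, -0.3]
ee_pos: [0.6044, 0.3564, 0.134]
contact_force: [-0.4, 0.3, -1.4]
ee_pos: [0.6042, 0.3564, 0.1303]
contact_force: [0.8, 0.1, -0.7]
```

```bash
python3 -m pendant '[{"hand":-1,"offset":[0,0,0.002],"twist":0},{"hand":-1,"offset":[0,0,0.001],"twist":0},{"hand":-1,"offset":[0,0,0],"twist":0},{"hand":-1,"offset":[0,0,0],"twist":0}]' |egrep 'pos|cont'
python3 -m pendant '[{"hand":-0.4,"offset":[0,0,0],"twist":0},{"hand":-0.2,"offset":[0,0,0],"twist":0},{"hand":0,"offset":[0,0,0],"twist":0},{"hand":0,"offset":[0,0,0],"twist":0},{"hand":0,"offset":[0,0,0],"twist":0}]' |egrep 'pos|cont|wid'
python3 -m pendant '[{"hand":0,"offset":[0,0,-0.02],"twist":0},{"hand":0,"offset":[0,0,-0.04],"twist":0},{"hand":0,"offset":[0,0,-0.03],"twist":0},{"hand":0.2,"offset":[0,0,0],"twist":0},{"hand":0.2,"offset":[0,0,0],"twist":0}]' |egrep 'pos|cont|wid'
python3 -c "
from h import *
sty('w10',(.604,.3555))
to([.466,.398,.25]);to([.463,.174,.25])"
```

```text
ee_pos: [0.6046, 0.3564, 0.1279]
contact_force: [-1.3, -0.7, 3.6]
ee_pos: [0.6043, 0.3564, 0.1274]
contact_force: [-0.7, -0.2, -0.6]
width: 0.5
ee_pos: [0.6055, 0.3567, 0.2198]
contact_force: [-1.0, 0.0, 0.0]
width: 0.596
508 [0.60615353 0.35643615 0.15083652] [0.59844058 0.34829489 0.14701336] [0.61414575 0.36380921 0.15258136]
t 18.83 pos [0.6045 0.3565 0.218 ] yaw_y 5.7 tilt [ 0.001  0.001 -1.   ] offset [ 0.0551 -0.1337 -0.0321]
t 18.83 pos [0.6045 0.3565 0.218 ] yaw_y 5.7 tilt [ 0.001  0.001 -1.   ] offset [-0.1675 -0.1589 -0.0323]
```

Stylus hangs again (top at 0.151). Now to canister A with the hand turned.

```bash
python3 -m pendant '[{"hand":0.8,"offset":[0,0,-0.03],"twist":0},{"hand":0.8,"offset":[0.0138,-0.0335,0],"twist":0},{"hand":0.8,"offset":[0.0138,-0.0335,0],"twist":0},{"hand":0.8,"offset":[0.0138,-0.0335,0],"twist":0},{"hand":0.8,"offset":[0.0138,-0.0335,0],"twist":0}]' >/dev/null
for i in 1 2; do python3 -m pendant '[{"hand":0.8,"offset":[0,0,0],"twist":-7.15},{"hand":0.8,"offset":[0,0,0],"twist":-7.15},{"hand":0.8,"offset":[0,0,0],"twist":-7.15},{"hand":0.8,"offset":[0,0,0],"twist":-7.15},{"hand":0.8,"offset":[0,0,0],"twist":-7.15}]'; done >/dev/null
python3 -m pendant '[{"hand":0.8,"offset":[0,0,0],"twist":-7.15},{"hand":0.8,"offset":[0,0,0],"twist":-7.15},{"hand":0.8,"offset":[0,0,0],"twist":-7.1},{"hand":0.8,"offset":[0,0,0],"twist":0},{"hand":0.8,"offset":[0,0,0],"twist":0}]'
cat >> h.py <<'E'
def can(tag,c,r=.11,zr=(.034,.06)):
    z=load(tag);d=pts(z).reshape(-1,3);m=(d[:,2]>zr[0])&(d[:,2]<zr[1])&(np.hypot(d[:,0]-c[0],d[:,1]-c[1])<r)
    q=d[m];p=q[:,:2].astype(np.float32);(cx,cy),(w,h),a=cv2.minAreaRect(p)
    u,s,vt=np.linalg.svd(p-p.mean(0),full_matrices=False);e=vt[0]*np.sign(vt[0,0]);t=(p-p.mean(0))@e
    print(tag,'n',len(p),'mean',p.mean(0).round(4),'rect',np.round([cx,cy,w,h],4),'yaw',np.degrees(np.arctan2(e[1],e[0])).round(1),'zmax',q[:,2].max().round(4))
E
python3 -c "
from h import *
to([.466,.398,.25]);print(sense()['joints']);snap('wrist','w11');snap('top','t11');can('w11',(.466,.398),.085);can('t11',(.463,.174),.085)
cv2.imwrite('pics/j.png',load('w11')['im'][:,:,::-1])"
```

```text
time_s: 20.5
ee_pos: [0.4651, 0.3976, 0.2463]
eef_rot: [-0.001, -0.073, 0.997, -0.001]
contact_force: [-0.3, -0.4, -0.1]
width: 0.9
gripper_force: 0.0
t 20.5 pos [0.4651 0.3976 0.2463] yaw_y 98.4 tilt [-0.002 -0.001 -1.   ] offset [-0.001   0.0002 -0.0037]
[-0.96007609  0.41917118  0.237237    1.62438962 -0.10717709  1.11284236
  1.0220627 ]
w11 n 3879 mean [0.4602 0.3975] rect [0.4667 0.3984 0.121  0.0414] yaw 8.7 zmax 0.0485
t11 n 359 mean [0.4536 0.171 ] rect [0.4551 0.171  0.1128 0.0411] yaw 11.0 zmax 0.052
```

View pics/j.png

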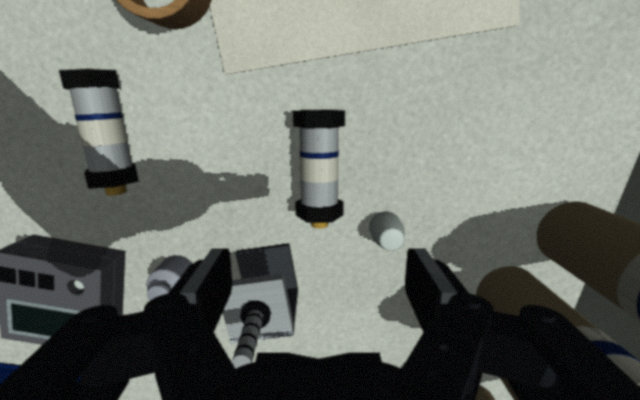

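Canister A at (320,165) upright in wrist view, nothing within finger sweep; both cans undisturbed. Descend.

```bash
python3 -m pendant '[{"hand":0.8,"offset":[0.005,0,0.04],"twist":0},{"hand":0.8,"offset":[0,0,0.04],"twist":0},{"hand":0.8,"offset":[0,0,0.04],"twist":0},{"hand":0.8,"offset":[0,0,0.04],"twist":0},{"hand":0.8,"offset":[0,0,0.03],"twist":0}]' >/dev/null
python3 -m pendant '[{"hand":0.8,"offset":[0,0,0.02],"twist":0},{"hand":0.8,"offset":[0,0,0.006],"twist":0},{"hand":0.8,"offset":[0,0,0],"twist":0},{"hand":0.8,"offset":[0,0,0],"twist":0}]'
python3 -m pendant '[{"hand":-1,"offset":[0,0,0],"twist":0},{"hand":-1,"offset":[0,0,0],"twist":0},{"hand":-1,"offset":[0,0,0],"twist":0},{"hand":-1,"offset":[0,0,0],"twist":0},{"hand":-1,"offset":[0,0,0],"twist":0}]' 40
python3 -m pendant '[{"hand":-1,"offset":[0,0,0],"twist":0},{"hand":-1,"offset":[0,0,0],"twist":0}]'
python3 -c "
from h import *
to([.46,.397,.03]);z=load('w11');x=load('w11')['T'];print(x[:3,3],x[:3,2])"
```

```text
time_s: 21.35
ee_pos: [0.4611, 0.3976, 0.0322]
eef_rot: [0.0, -0.074, 0.997, 0.0]
contact_force: [0.8, 0.5, 0.2]
width: 0.899
gripper_force: 0.0
time_s: 21.77
ee_pos: [0.4612, 0.3979, 0.0331]
eef_rot: [0.001, -0.075, 0.997, 0.001]
contact_force: [-0.4, -1.4, 8.5]
width: 0.451
gripper_force: 39.4
time_s: 21.93
ee_pos: [0.4612, 0.3979, 0.0331]
eef_rot: [0.001, -0.075, 0.997, 0.001]
contact_force: [-1.1, -0.3, 8.0]
width: 0.455
gripper_force: 39.4
t 21.93 pos [0.4612 0.3979 0.0331] yaw_y 98.6 tilt [ 0.001  0.002 -1.   ] offset [ 0.0013 -0.0007  0.0031]
[0.3955082  0.38683384 0.37008844] [ 0.27860579  0.04082674 -0.95953738]
```

```bash
python3 -m pendant '[{"hand":-1,"offset":[0,0,-0.015],"twist":0},{"hand":-1,"offset":[0,0,-0.035],"twist":0},{"hand":-1,"offset":[0,0,-0.04],"twist":0},{"hand":-1,"offset":[0,0,-0.04],"twist":0},{"hand":-1,"offset":[0,0,-0.04],"twist":0}]' >/dev/null
for i in 1 2; do python3 -m pendant '[{"hand":-1,"offset":[0.0025,-0.0382,0],"twist":0},{"hand":-1,"offset":[0.0025,-0.0382,0],"twist":0},{"hand":-1,"offset":[0.0025,-0.0382,0],"twist":0},{"hand":-1,"offset":[0.0025,-0.0382,0],"twist":0},{"hand":-1,"offset":[0.0025,-0.0382,0],"twist":0}]'; done >/dev/null
python3 -m pendant '[{"hand":-1,"offset":[0.0025,-0.0382,0],"twist":0},{"hand":-1,"offset":[0.0025,-0.0382,0],"twist":0},{"hand":-1,"offset":[0.0025,-0.0382,0],"twist":2.6},{"hand":-1,"offset":[0,0,0],"twist":0},{"hand":-1,"offset":[0,0,0],"twist":0}]' >/dev/null
python3 -m pendant '[{"hand":-1,"offset":[0,0,0],"twist":0},{"hand":-1,"offset":[0,0,0],"twist":0},{"hand":-1,"offset":[0,0,0],"twist":0},{"hand":-1,"offset":[0,0,0],"twist":0}]'
python3 -c "
from h import *
snap('wrist','w12');z=load('w12')
to([.503,-.098,.055]);c=np.array([.52,-.209]);ex=np.array([.995,.101]);ey=np.array([-.101,.995])
im=z['im'][:,:,::-1].copy()
for L in range(4):
  for sx in(-.055,.055):
    for o in(-.0375,.0375):
      u,v=proj(z,[*(c+ex*sx+ey*(-.1125+.075*L+o)),.034]);cv2.drawMarker(im,(int(u),int(v)),(0,0,255),0,9)
cv2.imwrite('pics/k.png',im)"
```

```text
time_s: 23.93
ee_pos: [0.5028, -0.0973, 0.2015]
eef_rot: [-0.0, -0.053, 0.999, 0.0]
contact_force: [-0.9, -0.1, -2.4]
width: 0.45
gripper_force: 41.5
t 23.98 pos [ 0.5028 -0.0976  0.2016] yaw_y 96.1 tilt [ 0.  0. -1.] offset [-1.000e-04 -5.000e-04  1.466e-01]
```

View pics/k.png

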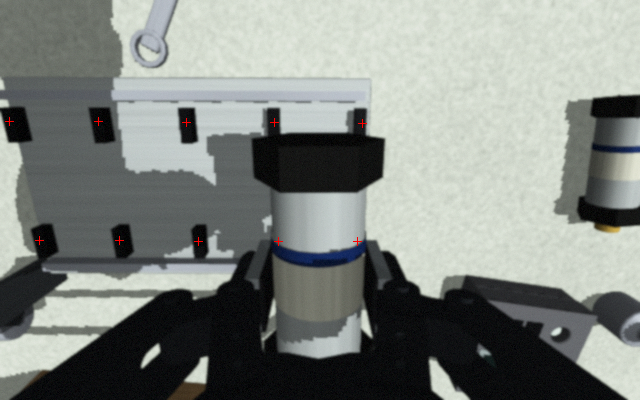

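The rib-top predictions (red) land on the ribs to within ~2 px; lane 3 aligned. Lower.

```bash
python3 -m pendant '[{"hand":-1,"offset":[-0.001,0,0.04],"twist":0},{"hand":-1,"offset":[0,0,0.04],"twist":0},{"hand":-1,"offset":[0,0,0.03],"twist":0},{"hand":-1,"offset":[0,0,0.02],"twist":0},{"hand":-1,"offset":[0,0,0.01],"twist":0}]' >/dev/null
python3 -m pendant '[{"hand":-1,"offset":[0,0,0.005],"twist":0},{"hand":-1,"offset":[0,0,0.002],"twist":0},{"hand":-1,"offset":[0,0,0],"twist":0},{"hand":-1,"offset":[0,0,0],"twist":0},{"hand":-1,"offset":[0,0,0],"twist":0}]'
python3 -m pendant '[{"hand":-1,"offset":[0,0,0.002],"twist":0},{"hand":-1,"offset":[0,0,0],"twist":0},{"hand":-1,"offset":[0,0,0],"twist":0}]'
```

```text
time_s: 24.82
ee_pos: [0.5046, -0.0986, 0.0557]
eef_rot: [0.001, -0.052, 0.999, -0.0]
contact_force: [-0.1, -0.2, -2.4]
width: 0.453
gripper_force: 41.5
time_s: 25.07
ee_pos: [0.5044, -0.0985, 0.0531]
eef_rot: [0.001, -0.052, 0.999, -0.0]
contact_force: [0.7, 1.0, 1.8]
width: 0.455
gripper_force: 42.0
```

```bash
python3 -m pendant '[{"hand":0,"offset":[0,0,0],"twist":0},{"hand":0.2,"offset":[0,0,0],"twist":0},{"hand":0.3,"offset":[0,0,0],"twist":0},{"hand":0.3,"offset":[0,0,-0.005],"twist":0},{"hand":0.3,"offset":[0,0,-0.02],"twist":0}]' |egrep 'cont|wid'
python3 -m pendant '[{"hand":0.3,"offset":[0,0,-0.04],"twist":0},{"hand":0.3,"offset":[0,0,-0.04],"twist":0},{"hand":0.3,"offset":[0,0,-0.04],"twist":0},{"hand":0.3,"offset":[0,0,-0.04],"twist":0},{"hand":0.8,"offset":[0.0024,0.0393,0],"twist":0}]' >/dev/null
python3 -m pendant '[{"hand":0.8,"offset":[0.0024,0.0393,0],"twist":0},{"hand":0.8,"offset":[0.0024,0.0393,0],"twist":0},{"hand":0.8,"offset":[0.0024,0.0393,0],"twist":0},{"hand":0.8,"offset":[0.0024,0.0393,0],"twist":0},{"hand":0.8,"offset":[0.0024,0.0393,0],"twist":0}]' >/dev/null
python3 -m pendant '[{"hand":0.8,"offset":[0.0024,0.0393,0],"twist":-4.1},{"hand":0.8,"offset":[0,0,0],"twist":0},{"hand":0.8,"offset":[0,0,0],"twist":0},{"hand":0.8,"offset":[0,0,0],"twist":0},{"hand":0.8,"offset":[0,0,0],"twist":0}]'
python3 -c "
from h import *
to([.458,.173,.03]);snap('wrist','w13');can('w13',(.464,.174),.085);snap('top','t13');can('t13',(.51,-.097),.085,(.055,.08))
a=np.vstack([load('t13')['im'],load('w13')['im']])[:,:,::-1];cv2.imwrite('pics/l.png',cv2.resize(a,None,fx=.75,fy=.75))"
```

```text
contact_force: [-0.0, 0.2, 0.9]
width: 0.648
time_s: 26.73
ee_pos: [0.4585, 0.1717, 0.2376]
eef_rot: [0.0, -0.087, 0.996, -0.0]
contact_force: [-0.8, -0.5, -0.2]
width: 0.896
gripper_force: 0.0
t 26.73 pos [0.4585 0.1717 0.2376] yaw_y 99.9 tilt [ 0.    -0.001 -1.   ] offset [0.0003 0.0015 0.2076]
w13 n 4028 mean [0.4556 0.1726] rect [0.4612 0.1739 0.1189 0.0416] yaw 11.2 zmax 0.0485
t13 n 342 mean [ 0.502  -0.0994] rect [ 0.5049 -0.1     0.1184  0.0381] yaw 6.1 zmax 0.0706
```

View pics/l.png

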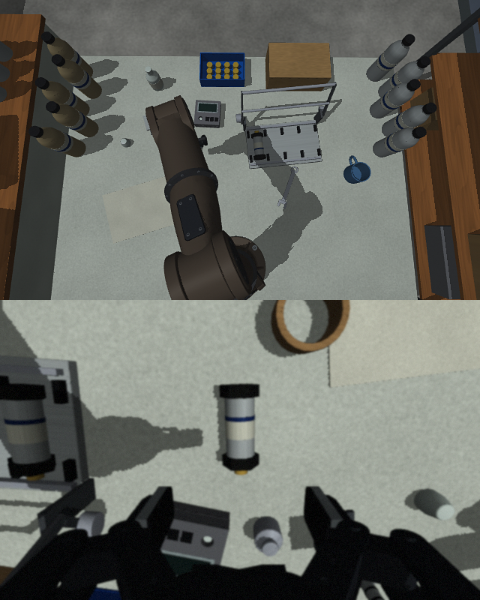

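Canister A lies in lane 3; B at (240,428) beneath the hand. Grasp B.

```bash
python3 -m pendant '[{"hand":0.8,"offset":[0.002,0.001,0.04],"twist":0},{"hand":0.8,"offset":[0,0,0.04],"twist":0},{"hand":0.8,"offset":[0,0,0.04],"twist":0},{"hand":0.8,"offset":[0,0,0.04],"twist":0},{"hand":0.8,"offset":[0,0,0.03],"twist":-0.6}]' >/dev/null
python3 -m pendant '[{"hand":0.8,"offset":[0,0,0.011],"twist":0},{"hand":0.8,"offset":[0,0,0.005],"twist":0},{"hand":0.8,"offset":[0,0,0],"twist":0},{"hand":0.8,"offset":[0,0,0],"twist":0}]'|egrep 'pos|cont'
python3 -m pendant '[{"hand":-1,"offset":[0,0,0],"twist":0},{"hand":-1,"offset":[0,0,0],"twist":0},{"hand":-1,"offset":[0,0,0],"twist":0},{"hand":-1,"offset":[0,0,0],"twist":0},{"hand":-1,"offset":[0,0,0],"twist":0}]' 40 >/dev/null
python3 -m pendant '[{"hand":-1,"offset":[0,0,0],"twist":0},{"hand":-1,"offset":[0,0,0],"twist":0}]'
python3 -m pendant '[{"hand":-1,"offset":[0,0,-0.015],"twist":0},{"hand":-1,"offset":[0,0,-0.035],"twist":0},{"hand":-1,"offset":[0,0,-0.04],"twist":0},{"hand":-1,"offset":[0,0,-0.04],"twist":0},{"hand":-1,"offset":[0,0,-0.04],"twist":0}]'
python3 -c "
from h import *
to([.5188,-.247,.2])"
```

```text
ee_pos: [0.4568, 0.1736, 0.0322]
contact_force: [-0.4, 0.4, 0.4]
time_s: 28.17
ee_pos: [0.4568, 0.1742, 0.0326]
eef_rot: [0.001, -0.093, 0.996, 0.0]
contact_force: [-1.4, -1.2, 8.0]
width: 0.452
gripper_force: 39.2
time_s: 28.58
ee_pos: [0.4553, 0.1735, 0.2035]
eef_rot: [-0.0, -0.093, 0.996, -0.0]
contact_force: [1.3, 1.4, -2.7]
width: 0.45
gripper_force: 42.0
t 28.58 pos [0.4553 0.1735 0.2035] yaw_y 100.7 tilt [-0. -0. -1.] offset [ 0.0157 -0.425   0.0036]
```

```bash
for i in 1 2; do python3 -m pendant '[{"hand":-1,"offset":[0.0014,-0.0386,0],"twist":0},{"hand":-1,"offset":[0.0014,-0.0386,0],"twist":0},{"hand":-1,"offset":[0.0014,-0.0386,0],"twist":0},{"hand":-1,"offset":[0.0014,-0.0386,0],"twist":0},{"hand":-1,"offset":[0.0014,-0.0386,0],"twist":0}]'; done >/dev/null
python3 -m pendant '[{"hand":-1,"offset":[0.0014,-0.0386,0],"twist":4.8},{"hand":-1,"offset":[0,0,0],"twist":0},{"hand":-1,"offset":[0,0,0],"twist":0},{"hand":-1,"offset":[0,0,0],"twist":0},{"hand":-1,"offset":[0,0,0],"twist":0}]' >/dev/null
python3 -m pendant '[{"hand":-1,"offset":[0,0,0],"twist":0},{"hand":-1,"offset":[0,0,0],"twist":0},{"hand":-1,"offset":[0,0,0],"twist":0}]'
python3 -c "
from h import *
to([.5192,-.247,.0526])"
```

```text
time_s: 30.08
ee_pos: [0.52, -0.2452, 0.2016]
eef_rot: [0.0, -0.052, 0.999, 0.0]
contact_force: [-0.4, -0.5, -3.1]
width: 0.451
gripper_force: 42.3
t 30.08 pos [ 0.52   -0.2452  0.2016] yaw_y 96.0 tilt [ 0.  0. -1.] offset [ 0.001  -0.0018  0.149 ]
```

```bash
python3 -m pendant '[{"hand":-1,"offset":[0.001,-0.0015,0.04],"twist":0},{"hand":-1,"offset":[0,0,0.04],"twist":0},{"hand":-1,"offset":[0,0,0.03],"twist":0},{"hand":-1,"offset":[0,0,0.02],"twist":0},{"hand":-1,"offset":[0,0,0.01],"twist":0}]' >/dev/null
python3 -m pendant '[{"hand":-1,"offset":[0,0,0.005],"twist":0},{"hand":-1,"offset":[0,0,0.002],"twist":0},{"hand":-1,"offset":[0,0,0.001],"twist":0},{"hand":-1,"offset":[0,0,0],"twist":0},{"hand":-1,"offset":[0,0,0],"twist":0}]'
python3 -m pendant '[{"hand":-1,"offset":[0,0,0.0015],"twist":0},{"hand":-1,"offset":[0,0,0],"twist":0},{"hand":-1,"offset":[0,0,0],"twist":0}]'
```

```text
time_s: 30.92
ee_pos: [0.5198, -0.248, 0.0547]
eef_rot: [0.001, -0.051, 0.999, -0.0]
contact_force: [0.2, 0.3, -2.8]
width: 0.45
gripper_force: 42.2
time_s: 31.17
ee_pos: [0.5196, -0.2479, 0.0527]
eef_rot: [0.001, -0.051, 0.999, -0.0]
contact_force: [0.2, 0.4, 3.1]
width: 0.451
gripper_force: 42.8
```

```bash
python3 -m pendant '[{"hand":0,"offset":[0,0,0],"twist":0},{"hand":0.2,"offset":[0,0,0],"twist":0},{"hand":0.3,"offset":[0,0,0],"twist":0},{"hand":0.3,"offset":[0,0,-0.005],"twist":0},{"hand":0.3,"offset":[0,0,-0.02],"twist":0}]' |egrep 'cont|wid'
for i in 1 2; do python3 -m pendant '[{"hand":0.3,"offset":[0,0,-0.04],"twist":0},{"hand":0.3,"offset":[0,0,-0.04],"twist":0},{"hand":0.3,"offset":[0,0,-0.04],"twist":0},{"hand":0.3,"offset":[0,0,-0.035],"twist":0}]'; done >/dev/null
for i in 1 2; do python3 -m pendant '[{"hand":0.2,"offset":[0,0,0],"twist":7.1},{"hand":0.2,"offset":[0,0,0],"twist":7.1},{"hand":0.2,"offset":[0,0,0],"twist":7.1},{"hand":0.2,"offset":[0,0,0],"twist":7.1},{"hand":0.2,"offset":[0,0,0],"twist":7.1}]'; done >/dev/null
python3 -m pendant '[{"hand":0.2,"offset":[0,0,0],"twist":7.1},{"hand":0.2,"offset":[0,0,0],"twist":7.1},{"hand":0.2,"offset":[0,0,0],"twist":5},{"hand":0.2,"offset":[0,0,0],"twist":0},{"hand":0.2,"offset":[0,0,0],"twist":0}]'
python3 -c "
from h import *
to([.668,-.195,.4]);snap('wrist','w14');snap('top','t14');z=load('t14')
can('t14',(.523,-.246),.08,(.055,.08));can('t14',(.51,-.097),.08,(.055,.08))
d=pts(z).reshape(-1,3);m=(d[:,2]>.255)&(d[:,2]<.3)&(abs(d[:,0]-.66)<.06)&(abs(d[:,1]+.2)<.2);q=d[m];print(m.sum(),np.polyfit(q[:,1],q[:,0],1),q.mean(0),q[:,1].min(),q[:,1].max(),q[:,2].max())
a=np.vstack([z['im'],load('w14')['im']])[:,:,::-1];cv2.imwrite('pics/m.png',cv2.resize(a,None,fx=.75,fy=.75))"
```

```text
contact_force: [0.1, -0.2, 0.6]
width: 0.651
time_s: 33.5
ee_pos: [0.5188, -0.2476, 0.3871]
eef_rot: [-0.0, 0.67, 0.742, -0.0]
contact_force: [-0.2, -0.8, -0.1]
width: 0.598
gripper_force: 0.0
t 33.5 pos [ 0.5188 -0.2476  0.3871] yaw_y 5.9 tilt [-0. -0. -1.] offset [ 0.0371  0.1538 -0.0129]h.py:31: RuntimeWarning: Mean of empty slice.
  u,s,vt=np.linalg.svd(p-p.mean(0),full_matrices=False);e=vt[0]*np.sign(vt[0,0]);t=(p-p.mean(0))@e
  ret = um.true_divide(
Traceback (most recent call last):
  File "h.py", line 31, in can
    u,s,vt=np.linalg.svd(p-p.mean(0),full_matrices=False);e=vt[0]*np.sign(vt[0,0]);t=(p-p.mean(0))@e
                                                            ~~^^^
IndexError: index 0 is out of bounds for axis 0 with size 0
```

```bash
python3 -c "
from h import *
for t in('t13','w14','w13'):
  z=load(t);d=pts(z).reshape(-1,3);m=(d[:,2]>.255)&(d[:,2]<.3)&(abs(d[:,0]-.67)<.06)&(abs(d[:,1]+.2)<.19);q=d[m];print(t,m.sum())
  if m.sum()>5: print(np.polyfit(q[:,1],q[:,0],1),q.mean(0),q.min(0),q.max(0))
for t in('w13','w14'):
  for c in((.523,-.246),(.51,-.097)):
    try: can(t,c,.08,(.05,.08))
    except Exception as e: print(t,c,'none')
" 2>/dev/null
```

```text
t13 604
[-0.1016125   0.64682642] [ 0.66681472 -0.19671106  0.28457784] [ 0.63606874 -0.37447873  0.25560617] [ 0.69498903 -0.01924007  0.29216858]
w14 6591
[-0.10490049  0.64926081] [ 0.67019727 -0.19958404  0.28638527] [ 0.65612391 -0.37059881  0.27825632] [ 0.69379421 -0.10406633  0.29046439]
w13 0
w13 (0.523, -0.246) none
w13 n 5347 mean [ 0.5042 -0.0909] rect [ 0.5112 -0.0962  0.1243  0.0455] yaw 4.5 zmax 0.0679
w14 n 2446 mean [ 0.5232 -0.2457] rect [ 0.5274 -0.2473  0.1239  0.0457] yaw 6.0 zmax 0.0682
w14 n 3205 mean [ 0.496 -0.112] rect [ 0.5002 -0.1105  0.1242  0.0465] yaw 2.8 zmax 0.0685
```

```bash
python3 -m pendant '[{"hand":0.2,"offset":[0.04,0,0],"twist":0},{"hand":0.2,"offset":[0.04,0,0],"twist":0},{"hand":0.2,"offset":[0.04,0,0],"twist":0},{"hand":0.2,"offset":[0.04,0,0],"twist":0},{"hand":0.2,"offset":[0.04,0,0],"twist":0}]'>/dev/null
python3 -m pendant '[{"hand":0.2,"offset":[0.04,0,0],"twist":0},{"hand":0.2,"offset":[0.04,0,0],"twist":0},{"hand":0.2,"offset":[0.04,0,0],"twist":0},{"hand":0.2,"offset":[0,0,0],"twist":0},{"hand":0.2,"offset":[0,0,0],"twist":0}]'>/dev/null
python3 -m pendant '[{"hand":0.2,"offset":[0,0,0],"twist":0},{"hand":0.2,"offset":[0,0,0],"twist":0},{"hand":0.2,"offset":[0,0,0],"twist":0},{"hand":0.2,"offset":[0,0,0],"twist":0}]'>/dev/null
python3 -c "
from h import *
to([.668,-.197,.35]);snap('wrist','w15');snap('top','t15')
for t in('w15','t15'):
  for c in((.523,-.246),(.51,-.1)):
    try: can(t,c,.078,(.05,.08))
    except Exception as e: print(t,c,'none')
" 2>/dev/null
```

```text
t 34.77 pos [0.4873 0.0694 0.3871] yaw_y 5.6 tilt [ 0.  0. -1.] offset [-0.2827  0.1539  0.0371]
w15 n 1401 mean [ 0.5226 -0.239 ] rect [ 0.5271 -0.2425  0.1238  0.0379] yaw 5.6 zmax 0.0679
w15 n 1796 mean [ 0.4958 -0.105 ] rect [ 0.5002 -0.1078  0.1238  0.042 ] yaw 2.5 zmax 0.0688
t15 n 422 mean [ 0.5174 -0.2467] rect [ 0.5218 -0.2468  0.1229  0.0478] yaw 5.8 zmax 0.0717
t15 n 418 mean [ 0.4914 -0.1106] rect [ 0.4938 -0.1113  0.1211  0.0457] yaw 1.9 zmax 0.0717
```

The t13→t15 comparison shows canister A was knocked (~13 mm off lane centre, 4° skewed). I re-grasp and recentre it.

```bash
python3 -m pendant '[{"hand":0.6,"offset":[-0.0357,-0.0025,0],"twist":0},{"hand":0.6,"offset":[-0.0357,-0.0025,0],"twist":0},{"hand":0.6,"offset":[-0.0357,-0.0025,0],"twist":0},{"hand":0.6,"offset":[-0.0357,-0.0025,0],"twist":0},{"hand":0.6,"offset":[-0.0357,-0.0025,0],"twist":0}]'>/dev/null
for i in 1 2; do python3 -m pendant '[{"hand":0.6,"offset":[0,0,0],"twist":-7.15},{"hand":0.6,"offset":[0,0,0],"twist":-7.15},{"hand":0.6,"offset":[0,0,0],"twist":-7.15},{"hand":0.6,"offset":[0,0,0],"twist":-7.15},{"hand":0.6,"offset":[0,0,0],"twist":-7.15}]'; done >/dev/null
python3 -m pendant '[{"hand":0.6,"offset":[0,0,0],"twist":-7.15},{"hand":0.6,"offset":[0,0,0],"twist":-7.15},{"hand":0.6,"offset":[0,0,0.04],"twist":-0.9},{"hand":0.6,"offset":[0,0,0.04],"twist":0},{"hand":0.6,"offset":[0,0,0.04],"twist":0}]' >/dev/null
python3 -m pendant '[{"hand":0.6,"offset":[0,0,0.04],"twist":0},{"hand":0.6,"offset":[0,0,0],"twist":0},{"hand":0.6,"offset":[0,0,0],"twist":0},{"hand":0.6,"offset":[0,0,0],"twist":0},{"hand":0.6,"offset":[0,0,0],"twist":0}]' >/dev/null
python3 -c "
from h import *
to([.492,-.110,.055]);snap('wrist','w16');can('w16',(.498,-.109),.078,(.05,.08))"
```

```text
t 36.95 pos [ 0.4941 -0.1087  0.2296] yaw_y 92.4 tilt [ 0.004 -0.    -1.   ] offset [ 0.0029 -0.0011  0.1745]
w16 n 5385 mean [ 0.4919 -0.1107] rect [ 0.4994 -0.1108  0.1242  0.0458] yaw 3.0 zmax 0.0683
```

```bash
python3 -m pendant '[{"hand":0.6,"offset":[0.001,-0.002,0.04],"twist":0},{"hand":0.6,"offset":[0,0,0.04],"twist":0},{"hand":0.6,"offset":[0,0,0.04],"twist":0},{"hand":0.6,"offset":[0,0,0.03],"twist":0},{"hand":0.6,"offset":[0,0,0.024],"twist":0}]'|egrep 'pos|cont'
python3 -m pendant '[{"hand":0.6,"offset":[0,0,0],"twist":0},{"hand":0.6,"offset":[0,0,0],"twist":0},{"hand":0.6,"offset":[0,0,0],"twist":0}]'|egrep 'pos|cont|wid'
python3 -m pendant '[{"hand":-1,"offset":[0,0,0],"twist":0},{"hand":-1,"offset":[0,0,0],"twist":0},{"hand":-1,"offset":[0,0,0],"twist":0},{"hand":-1,"offset":[0,0,0],"twist":0},{"hand":-1,"offset":[0,0,0],"twist":0}]' 40 |egrep 'pos|cont|wid'
python3 -m pendant '[{"hand":-1,"offset":[0,0,0],"twist":0},{"hand":-1,"offset":[0,0,0],"twist":0}]'
python3 -c "
from h import *
to([.505,-.0975,.0535])"
```

```text
ee_pos: [0.4923, -0.11, 0.0522]
contact_force: [0.5, 0.3, -0.1]
ee_pos: [0.4932, -0.1105, 0.055]
contact_force: [0.0, 0.1, -0.1]
width: 0.805
ee_pos: [0.4928, -0.1102, 0.0547]
contact_force: [-2.1, 1.1, 12.1]
width: 0.455
time_s: 38.25
ee_pos: [0.4928, -0.1103, 0.0547]
eef_rot: [0.002, -0.021, 1.0, 0.0]
contact_force: [-1.9, 0.4, 12.8]
width: 0.453
gripper_force: 38.8
t 38.25 pos [ 0.4928 -0.1103  0.0547] yaw_y 92.4 tilt [ 0.003  0.    -1.   ] offset [-0.0127  0.0122  0.0013]
```

```bash
python3 -m pendant '[{"hand":-1,"offset":[0,0,-0.015],"twist":0},{"hand":-1,"offset":[0,0,-0.025],"twist":0},{"hand":-1,"offset":[-0.0127,0.0122,0],"twist":-3.4},{"hand":-1,"offset":[0,0,0],"twist":0},{"hand":-1,"offset":[0,0,0],"twist":0}]'>/dev/null
python3 -m pendant '[{"hand":-1,"offset":[0,0,0],"twist":0},{"hand":-1,"offset":[0,0,0],"twist":0},{"hand":-1,"offset":[0,0,0],"twist":0},{"hand":-1,"offset":[0,0,0],"twist":0},{"hand":-1,"offset":[0,0,0],"twist":0}]'>/dev/null
python3 -c "
from h import *
to([.505,-.0975,.0547])"
```

```text
t 39.08 pos [ 0.5034 -0.0977  0.0928] yaw_y 95.8 tilt [-0.001 -0.    -1.   ] offset [-0.0016  0.      0.0381]
```

```bash
python3 -m pendant '[{"hand":-1,"offset":[-0.001,0,0.02],"twist":0},{"hand":-1,"offset":[0,0,0.01],"twist":0},{"hand":-1,"offset":[0,0,0.005],"twist":0},{"hand":-1,"offset":[0,0,0],"twist":0},{"hand":-1,"offset":[0,0,0],"twist":0}]'|egrep 'pos|cont'
for i in 1 2; do python3 -m pendant '[{"hand":-1,"offset":[0,0,0.002],"twist":0},{"hand":-1,"offset":[0,0,0],"twist":0},{"hand":-1,"offset":[0,0,0],"twist":0}]'|egrep 'pos|cont'; done
```

```text
ee_pos: [0.5045, -0.0975, 0.0579]
contact_force: [0.2, 1.2, -3.0]
ee_pos: [0.505, -0.0974, 0.0563]
contact_force: [0.5, 0.0, -2.3]
ee_pos: [0.5052, -0.0974, 0.0548]
contact_force: [-2.5, 0.2, 7.6]
```

```bash
python3 -m pendant '[{"hand":0,"offset":[0,0,0],"twist":0},{"hand":0.2,"offset":[0,0,0],"twist":0},{"hand":0.3,"offset":[0,0,0],"twist":0},{"hand":0.3,"offset":[0,0,-0.005],"twist":0},{"hand":0.3,"offset":[0,0,-0.02],"twist":0}]' |egrep 'cont|wid'
for i in 1 2; do python3 -m pendant '[{"hand":0.3,"offset":[0,0,-0.04],"twist":0},{"hand":0.3,"offset":[0,0,-0.04],"twist":0},{"hand":0.3,"offset":[0,0,-0.04],"twist":0},{"hand":0.3,"offset":[0,0,-0.035],"twist":0}]'; done >/dev/null
for i in 1 2; do python3 -m pendant '[{"hand":0.2,"offset":[0,0,0],"twist":7.1},{"hand":0.2,"offset":[0,0,0],"twist":7.1},{"hand":0.2,"offset":[0,0,0],"twist":7.1},{"hand":0.2,"offset":[0,0,0],"twist":7.1},{"hand":0.2,"offset":[0,0,0],"twist":7.1}]'; done >/dev/null
python3 -m pendant '[{"hand":0.2,"offset":[0,0,0],"twist":7.1},{"hand":0.2,"offset":[0,0,0],"twist":7.1},{"hand":0.2,"offset":[0.04,0,0],"twist":5},{"hand":0.2,"offset":[0.04,0,0],"twist":0},{"hand":0.2,"offset":[0.03,0,0],"twist":0}]' >/dev/null
python3 -m pendant '[{"hand":0.2,"offset":[0,0,0],"twist":0},{"hand":0.2,"offset":[0,0,0],"twist":0},{"hand":0.2,"offset":[0,0,0],"twist":0}]' >/dev/null
python3 -c "
from h import *
to([.669,-.197,.34]);snap('wrist','w17');snap('top','t17')
for t in('w17','t17'):
  for c in((.523,-.246),(.51,-.1)):
    try: can(t,c,.078,(.05,.08))
    except Exception as e: print(t,c,'none')
  d=pts(load(t)).reshape(-1,3);m=(d[:,2]>.265)&(d[:,2]<.3)&(abs(d[:,0]-.67)<.06)&(abs(d[:,1]+.2)<.08);q=d[m];print(q.mean(0),q[:,2].max())
" 2>/dev/null
```

```text
contact_force: [-0.4, 1.4, -0.9]
width: 0.653
t 42.58 pos [0.4905 0.0097 0.3892] yaw_y 5.7 tilt [ 0. -0. -1.] offset [-0.2235  0.1569  0.0493]
w17 n 1616 mean [ 0.5228 -0.2411] rect [ 0.5271 -0.2454  0.1229  0.0445] yaw 5.7 zmax 0.0683
w17 n 2012 mean [ 0.5081 -0.0928] rect [ 0.512  -0.094   0.1232  0.046 ] yaw 5.7 zmax 0.0683
```

```bash
python3 -m pendant '[{"hand":0.2,"offset":[-0.0372,0.0262,0],"twist":0},{"hand":0.2,"offset":[-0.0372,0.0262,0],"twist":0},{"hand":0.2,"offset":[-0.0372,0.0262,0],"twist":0},{"hand":0.2,"offset":[-0.0372,0.0262,0],"twist":0},{"hand":0.2,"offset":[-0.0372,0.0262,0],"twist":0}]' >/dev/null
python3 -m pendant '[{"hand":0.2,"offset":[-0.0372,0.0262,0],"twist":0},{"hand":0.2,"offset":[0,0,0],"twist":0},{"hand":0.2,"offset":[0,0,0],"twist":0},{"hand":0.2,"offset":[0,0,0.03],"twist":0},{"hand":0.2,"offset":[0,0,0],"twist":0}]' >/dev/null
python3 -m pendant '[{"hand":0.2,"offset":[0,0,0],"twist":0},{"hand":0.2,"offset":[0,0,0],"twist":0},{"hand":0.2,"offset":[0,0,0],"twist":0}]' >/dev/null
python3 -c "
from h import *
to([.669,-.197,.286]);snap('wrist','w18');t='w18'
d=pts(load(t)).reshape(-1,3);m=(d[:,2]>.275)&(d[:,2]<.3)&(abs(d[:,0]-.67)<.03)&(abs(d[:,1]+.25)<.14);q=d[m];f=np.polyfit(q[:,1],q[:,0],1);print(len(q),f,np.polyval(f,-.2),q.max(0),q.min(0))
"
```

```text
t 43.77 pos [ 0.6546 -0.178   0.3609] yaw_y 5.8 tilt [ 0.002 -0.    -1.   ] offset [-0.0203  0.0122  0.0749]
4588 [-0.10427915  0.65163003] 0.6724858623962402 [ 0.6871347  -0.11000442  0.29047234] [ 0.65774924 -0.2850917   0.28060065]
```

```bash
python3 -m pendant '[{"hand":0.2,"offset":[-0.015,0.013,0],"twist":0},{"hand":0.2,"offset":[0,0,0],"twist":0},{"hand":0.2,"offset":[0,0,0.02],"twist":0},{"hand":0.2,"offset":[0,0,0.02],"twist":0},{"hand":0.2,"offset":[0,0,0.02],"twist":0}]' |egrep 'pos|cont'
python3 -m pendant '[{"hand":0.2,"offset":[0,0,0.014],"twist":0},{"hand":0.2,"offset":[0,0,0],"twist":0},{"hand":0.2,"offset":[0,0,0],"twist":0},{"hand":0.2,"offset":[0,0,0],"twist":0}]'|egrep 'pos|cont'
python3 -m pendant '[{"hand":-1,"offset":[0,0,0],"twist":0},{"hand":-1,"offset":[0,0,0],"twist":0},{"hand":-1,"offset":[0,0,0],"twist":0},{"hand":-1,"offset":[0,0,0],"twist":0},{"hand":-1,"offset":[0,0,0],"twist":0}]' 25 |egrep 'pos|cont|wid'
python3 -m pendant '[{"hand":-1,"offset":[0,0,0],"twist":0},{"hand":-1,"offset":[0,0,0],"twist":0}]'
python3 -c "
from h import *
to([.417,-.22,.09])"
```

```text
ee_pos: [0.669, -0.1922, 0.2994]
contact_force: [1.3, 0.3, -0.4]
ee_pos: [0.6693, -0.1924, 0.2866]
contact_force: [0.4, -0.9, 1.9]
ee_pos: [0.6694, -0.1923, 0.2858]
contact_force: [1.3, -1.2, 2.3]
width: 0.131
time_s: 45.15
ee_pos: [0.6694, -0.1923, 0.2858]
eef_rot: [0.001, 0.671, 0.742, 0.0]
contact_force: [2.6, 0.1, 5.7]
width: 0.132
gripper_force: 24.7
t 45.15 pos [ 0.6694 -0.1923  0.2858] yaw_y 5.8 tilt [ 0.002 -0.    -1.   ] offset [-0.002  -0.2543  0.1953]
```

```bash
python3 -m pendant '[{"hand":-1,"offset":[0,-0.0195,-0.0045],"twist":0},{"hand":-1,"offset":[0,-0.0198,-0.0026],"twist":0},{"hand":-1,"offset":[0,-0.02,-0.0006],"twist":0},{"hand":-1,"offset":[0,-0.0199,0.0015],"twist":0},{"hand":-1,"offset":[0,-0.0197,0.0034],"twist":0}]'
python3 -m pendant '[{"hand":-1,"offset":[0,-0.0193,0.0053],"twist":0},{"hand":-1,"offset":[0,-0.0186,0.0072],"twist":0},{"hand":-1,"offset":[0,-0.0178,0.0091],"twist":0},{"hand":-1,"offset":[0,-0.0168,0.0108],"twist":0},{"hand":-1,"offset":[0,0,0],"twist":0}]'
python3 -c "
from h import *
to([.6168-.1163,-.21,.09+.1627])"
```

```text
time_s: 45.57
ee_pos: [0.5698, -0.2023, 0.2883]
eef_rot: [0.0, 0.671, 0.742, 0.0]
contact_force: [2.2, -1.7, 3.1]
width: 0.124
gripper_force: 25.4
time_s: 45.98
ee_pos: [0.4947, -0.21, 0.2538]
eef_rot: [-0.001, 0.672, 0.741, -0.001]
contact_force: [-1.3, -3.8, 3.0]
width: 0.127
gripper_force: 26.3
t 45.98 pos [ 0.4947 -0.21    0.2538] yaw_y 5.6 tilt [-0.003  0.001 -1.   ] offset [-0.0005  0.0057  0.0011]
```

Forces are low. Continue shut.

```bash
python3 -m pendant '[{"hand":-1,"offset":[0,-0.0145,0.0124],"twist":0},{"hand":-1,"offset":[0,-0.0135,0.014],"twist":0},{"hand":-1,"offset":[0,-0.0125,0.0153],"twist":0},{"hand":-1,"offset":[0,-0.011,0.0165],"twist":0},{"hand":-1,"offset":[0,0,0],"twist":0}]' | egrep 'pos|cont'
python3 -m pendant '[{"hand":-1,"offset":[0,-0.009,0.0175],"twist":0},{"hand":-1,"offset":[0,-0.007,0.0184],"twist":0},{"hand":-1,"offset":[0,-0.0055,0.0191],"twist":0},{"hand":-1,"offset":[0,-0.0035,0.0196],"twist":0},{"hand":-1,"offset":[0,0,0],"twist":0}]'| egrep 'pos|cont'
python3 -m pendant '[{"hand":-1,"offset":[0,0,0],"twist":0},{"hand":-1,"offset":[0,0,0],"twist":0}]'| egrep 'pos|cont'
```

```text
ee_pos: [0.4446, -0.2151, 0.1955]
contact_force: [-4.7, -3.6, 2.1]
ee_pos: [0.4188, -0.2176, 0.12]
contact_force: [-10.5, -5.0, 1.0]
ee_pos: [0.4191, -0.2176, 0.1217]
contact_force: [-12.7, -5.1, 1.4]
```

```bash
python3 -m pendant '[{"hand":-1,"offset":[0,0.001,0.01],"twist":0},{"hand":-1,"offset":[0,0,0.01],"twist":0},{"hand":-1,"offset":[0,0,0.003],"twist":0},{"hand":-1,"offset":[0,0,0],"twist":0},{"hand":-1,"offset":[0,0,0],"twist":0}]'| egrep 'pos|cont'
for i in 1 2 3; do python3 -m pendant '[{"hand":-1,"offset":[0,0,0.002],"twist":0},{"hand":-1,"offset":[0,0,0],"twist":0},{"hand":-1,"offset":[0,0,0],"twist":0}]'| egrep 'pos|cont'; done
```

```text
ee_pos: [0.417, -0.2176, 0.098]
contact_force: [-22.2, -8.5, -0.2]
ee_pos: [0.4169, -0.2177, 0.0961]
contact_force: [-21.4, -8.0, 0.1]
ee_pos: [0.4169, -0.2177, 0.0941]
contact_force: [-22.7, -8.3, 0.3]
ee_pos: [0.4168, -0.2177, 0.0921]
contact_force: [-21.6, -8.0, 1.3]
```

```bash
for i in 1 2; do python3 -m pendant '[{"hand":-1,"offset":[0.001,-0.0025,0.0015],"twist":0},{"hand":-1,"offset":[0,0,0],"twist":0},{"hand":-1,"offset":[0,0,0],"twist":0}]'| egrep 'pos|cont'; done
```

```text
ee_pos: [0.4168, -0.2176, 0.0914]
contact_force: [-15.2, -8.4, -0.4]
ee_pos: [0.4167, -0.2177, 0.0906]
contact_force: [-9.7, -9.5, -0.5]
```

```bash
python3 -m pendant '[{"hand":-1,"offset":[0.001,-0.002,0.002],"twist":0},{"hand":-1,"offset":[0,0,0.001],"twist":0},{"hand":-1,"offset":[0,0,0],"twist":0}]'| egrep 'pos|cont'
python3 -m pendant '[{"hand":0,"offset":[0,0,0],"twist":0},{"hand":0.2,"offset":[0,0,0],"twist":0},{"hand":0.2,"offset":[0,0,0],"twist":0},{"hand":0.2,"offset":[0,0,0],"twist":0},{"hand":0.2,"offset":[0,0,0],"twist":0}]'| egrep 'pos|cont|wid'
for i in 1 2; do python3 -m pendant '[{"hand":0.2,"offset":[0,0,-0.03],"twist":0},{"hand":0.2,"offset":[0,0,-0.04],"twist":0},{"hand":0.2,"offset":[0,0,-0.04],"twist":0},{"hand":0.2,"offset":[0,0,0],"twist":0}]'; done| egrep 'pos|cont'
for i in 1 2; do python3 -m pendant '[{"hand":0.2,"offset":[0.04,0,0],"twist":0},{"hand":0.2,"offset":[0.04,0,0],"twist":0},{"hand":0.2,"offset":[0.04,0,0],"twist":0},{"hand":0.2,"offset":[0.04,0,0],"twist":0},{"hand":0.2,"offset":[0,0,0],"twist":0}]'; done| egrep 'pos|cont'
python3 -m pendant '[{"hand":0.2,"offset":[0,0,0],"twist":0},{"hand":0.2,"offset":[0,0,0],"twist":0},{"hand":0.2,"offset":[0,0,0],"twist":0}]' >/dev/null
python3 -c "
from h import *
for n in('top','wrist','side'):
  snap(n,n+'Z');d=pts(load(n+'Z')).reshape(-1,3);m=(d[:,2]>.06)&(d[:,2]<.15)&(abs(d[:,0]-.415)<.03)&(abs(d[:,1]+.22)<.12);q=d[m];print(n,len(q),q.mean(0) if len(q) else '',np.percentile(q[:,2],[50,95]) if len(q) else '')
  for c in((.523,-.246),(.51,-.1)):
    try: can(n+'Z',c,.078,(.05,.075))
    except Exception as e: print('none')
d0=load('top0')['im'].astype(int);d1=load('topZ')['im'].astype(int)
for n,p in(('spanner',(385,250)),('tape',(242,256)),('mug',(476,228)),('cap',(168,189)),('weight',(240,160)),('stylus',(205,160))):
  u,v=p;print(n,abs(d0[v-15:v+15,u-15:u+15]-d1[v-15:v+15,u-15:u+15]).mean().round(1))
" 2>/dev/null
```

```text
ee_pos: [0.4166, -0.2175, 0.0893]
contact_force: [-9.9, -6.9, 24.7]
ee_pos: [0.4162, -0.2143, 0.0875]
contact_force: [-0.7, 0.2, 0.6]
width: 0.599
ee_pos: [0.4186, -0.2167, 0.2033]
contact_force: [2.4, -1.3, 0.5]
ee_pos: [0.4184, -0.2166, 0.3138]
contact_force: [1.2, -1.6, -0.1]
ee_pos: [0.399, -0.0483, 0.3074]
contact_force: [0.1, 0.0, 0.0]
ee_pos: [0.3825, 0.1111, 0.3074]
contact_force: [0.2, 0.1, 0.1]
top 298 [ 0.41387705 -0.21919852  0.09428076] [0.09432294 0.09896489]
topZ n 387 mean [ 0.5157 -0.247 ] rect [ 0.5215 -0.2475  0.1234  0.0458] yaw 6.0 zmax 0.0708
topZ n 396 mean [ 0.5019 -0.0977] rect [ 0.5076 -0.0986  0.1237  0.0449] yaw 5.9 zmax 0.0744
wrist 197 [ 0.40767638 -0.11428497  0.09444419] [0.09477026 0.09636725]
none
wristZ n 905 mean [ 0.4691 -0.0952] rect [ 0.4729 -0.0972  0.0476  0.0411] yaw -6.7 zmax 0.0678
side 100 [ 0.41457002 -0.21525748  0.09373328] [0.09374762 0.09744741]
sideZ n 172 mean [ 0.5141 -0.2362] rect [ 0.5217 -0.2384  0.1217  0.0426] yaw 6.6 zmax 0.0693
sideZ n 76 mean [ 0.5014 -0.0849] rect [ 0.5032 -0.0902  0.1107  0.0451] yaw 5.4 zmax 0.0689
spanner 35.8
tape 19.7
mug 6.4
cap 12.2
weight 25.7
stylus 10.3
```

```bash
python3 -c "
from h import *
a=load('top0');b=load('topZ')
g=lambda z:cv2.GaussianBlur(cv2.cvtColor(z['im'],cv2.COLOR_RGB2GRAY),(3,3),0)
A,B=g(a),g(b)
for n,(u,v,r) in dict(spanner=(382,258,14),head=(391,229,8),tape=(242,256,16),mug=(476,228,18),cap=(168,189,9),weight=(240,160,9),stylus=(205,160,12)).items():
  for nm,C in(('Z',B),('15',g(load('t15')))):
    t=A[v-r:v+r,u-r:u+r];s=C[v-r-10:v+r+10,u-r-10:u+r+10];m=cv2.matchTemplate(s,t,cv2.TM_CCOEFF_NORMED);_,mx,_,l=cv2.minMaxLoc(m);print(n,nm,round(mx,2),l[0]-10,l[1]-10,'ddepth',round(float(np.median(abs(a['d'][v-r:v+r,u-r:u+r]-b['d'][v-r:v+r,u-r:u+r]))),4))
P0,P1=pts(a).reshape(-1,3),pts(b).reshape(-1,3)
for d in(P0,P1):
  m=(d[:,2]>.06)&(d[:,2]<.15)&(abs(d[:,0]-.415)<.03)&(abs(d[:,1]+.22)<.12);print(d[m].mean(0))
print(sense()['time_s'])"
```

```text
spanner Z 0.15 -4 10 ddepth 0.0027
spanner 15 0.63 -3 7 ddepth 0.0027
head Z 0.7 -1 0 ddepth 0.0029
head 15 0.53 0 -2 ddepth 0.0029
tape Z 0.65 0 0 ddepth 0.0038
tape 15 0.74 0 -1 ddepth 0.0038
mug Z 1.0 0 0 ddepth 0.0026
mug 15 1.0 0 0 ddepth 0.0026
cap Z 1.0 0 0 ddepth 0.0029
cap 15 1.0 0 0 ddepth 0.0029
weight Z 0.98 0 0 ddepth 0.003
weight 15 0.8 0 0 ddepth 0.003
stylus Z 1.0 0 0 ddepth 0.0028
stylus 15 1.0 0 0 ddepth 0.0028
[ 0.41396948 -0.21980851  0.09428483]
[ 0.41387705 -0.21919852  0.09428076]
51.2167
```

```bash
python3 -c "
from bench import close_job
print(close_job())"
```

```text
the job is handed in; nothing more can be done
None
```

The job is handed in at about 51 s with no verdict returned: the scale was zeroed with the cradle empty, both canisters present lie in lanes 1 and 3 (one was knocked skew after placing, so I recentred it), the bar is shut, and the stylus hangs in its stand. The other bench items read as unmoved, except that shadow hid the spanner's shank, so only its head end could be checked.

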